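# Change a test bench over to its other feed and fit the link clips

### The arm

A 7-joint arm with a two-finger parallel gripper is mounted at the origin on a cart in front of the work surface, level with it; the furniture and walls round the work are solid. World frame = base frame: x ahead of the robot, y to its left, z up, the work surface at z = 0. Lengths are in mm, angles in rad, forces in N, time in s.
With the tool pointing down it reaches from about 400 to 875 mm from the base axis. Payload 19.3 kg.
Tool frame: the origin (TCP) lies on the centre line of the jaws, within the pads' length; the fingertips stand 17 mm ahead of it and the grasp point (between the pads) lies 2 mm behind it; z points along the fingers, y is the line along which they close (so a half turn about z gives the same grasp; the last joint's range is limited). The gripper opens to 85 mm and grips with 20 to 120 N. Pads are 22 mm wide; open, the fingers measure 114 mm over their backs; the gripper's body (76 mm by 85 mm) begins 54 mm behind the grasp point. The pads swing forward as they close: fully open they stand 13 mm farther back than shut.
Start: joints at [-1.323, 0.521, -0.036, 1.599, 0.021, 1.021, -0.113], TCP at [195.317, 593.689, 248.291] pointing down, gripper open.
Joint ranges: [-2.91, 2.91], [-0.3, 2.13], [-1.5, 1.42], [0.17, 2.43], [-1.26, 4.41], [0.16, 1.93], [-2.52, 2.52]. Speed limits (rad/s): [1.89, 1.89, 2.39, 2.39, 3.01, 3.01, 3.01].

### API

Orientations are given as a unit quaternion [x, y, z, w].
In Python, from cell import sensors, cams, sign_off, boxes_of, tip_of gives the robot as it stands.
- The arm moves only by the tool arm_command, never from a script. Its argument "motion" is a list of rows, each an object of numbers: "dx", "dy", "dz": the shift along the tool's x, y, z in cm; "rx", "ry", "rz": the turn, a rotation vector about the tool's x, y, z in degrees. In form: [{"dx": .., "dy": .., "dz": .., "rx": .., "ry": .., "rz": ..}, ...]. A call has 1 to 20 rows; each row is the pose to reach, as a shift and turn from the pose commanded when the call began, along the tool's axes at that moment; what a row does not reach only later rows make up. A row lasts 1/10 s, in which the tool goes at most 50 mm and 8.59 degrees, less where a joint would pass 70% of its speed; a pose out of reach is approached as far as the arm can. A call with a gripper value outside its range is refused whole. "hand" is the opening, from 0 (shut) to 1 (fully open), set as the call begins (left out, the last holds). The fingers move at their own pace and stop on an object; the grip force is fixed at half the most. Time passes only in rows, so rows that repeat a pose let the fingers close. It gives the time, the measured TCP pose, the force, the opening and the grip force at its end, in the units of the state.
- sensors.observe(): the state, without advancing time (a new reading comes with each control period).
- cams.get_image(name): name is "scene" or "top" or "wrist"; returns a dict with "image" (480x640x3 uint8, red, green, blue), "mtx" (3x3 intrinsics, pixels), "rvec" (rotation vector, rad) and "tvec" (3), from world to camera coordinates, as OpenCV has them; the wrist camera has in their place "T_tool_cam" (4x4, takes a point from camera to tool coordinates, whose origin is the TCP and whose axes are the flange's). Camera axes: x right, y down, z forward; pixel columns grow to the right and rows downward; lengths in mm; the calibration is good to about 2 mm. A picture is of the moment at which its call begins: read the wrist's pose just before it. There is no depth.
- sign_off(): hands the job in; it is judged then, once.
Trained networks look in the newest picture that a camera, given by its name, has taken for a name from the list of things; names that differ only in an ending like _2 or _b are one class to them, and where a whole thing is asked for, a point or a joint stands for the part that bears it (a point fixed in the world has none). Each returns a list of dicts, best first, with "conf" (0 to 1); they miss things now and then, are a little off and sometimes report something else, mostly with a low value. They report only what shows in the picture. A call takes as long as a camera call.
- boxes_of(camera, query): "centre" ([row, column] in pixels, amid what is visible of it).
- tip_of(camera, query): "centre" ([row, column] in pixels: a listed point, or the origin of a listed thing).
The state is a dict: "time": time; "joint_positions": joint angles; "qvel": joint speeds; "effort": joint torques, N m; "eef_pos": TCP position; "tcp_rot": TCP orientation; "ft_force": force on the tool from outside, world axes, zero at the start; "torque": the same for the moment, N m; "grip_width": opening from 0.0 (shut) to 1.0 (fully open); "finger_force": force on a finger pad.
Only numpy, scipy, OpenCV 4.12 (cv2) and the standard library are available. Lean on these libraries where they do the work, as an engineer would, in place of code of your own. Each camera call takes 0.05 s, during which the arm holds its last target. There are 200 camera calls.

### The job

Change the bench over to its other supply: swing the selector lever from the feed it stands on to upright, centre off, and leave it there while you slide the spares box's loose cover fully across onto its parking shelf and hang every U-shaped link clip you find in the pockets astride the copper busbar, between its end posts. Leave the nut in its pocket and the other things about alone, slide the cover fully closed again, and only then swing the lever all the way over to the opposite feed.

Things in the scene. Friction and masses are not known exactly. Their poses are not given: they have to be found in the camera images.
- spares_box: fixed grey box 202 (x) x 214 (y) x 58 mm, origin under its centre. +y half: four wells in a row, centres x = -68, -23, 23, 68, y = 50 mm, each 42 x 92 mm, floor 6 mm over the table. -y half: flat parking shelf, level with the wells' walls (58 mm). A lip 5 thick, 6 mm high runs round the top edge, so the cover slides only along y
- cover: loose aluminium plate 186 (x) x 98 (y) x 5 mm, 0.25 kg, origin under its centre, axes as the box's. Black bridge handle along x over its centre: bar 90 long, 12 wide, 23 to 35 mm above the origin, a foot 39 mm each way. It lies 58 mm up, in the lip: closed at y = +53 mm of the box, fully parked at y = -53. May get knocked 2 to 4 cm
- clip_a: steel link clip, an upside-down U, 30 (x) x 26 (y) x 46 mm high, 0.08 kg; slot 16 mm wide in y, 40 deep, open below and at both x ends. Origin at the centre of its underside (leg ends), z up. Stands on its legs near the middle of a well, x along the row. Two or three clips are present. Hung, its origin lies 40 mm below the bar's top, x along the bar, either way round
- clip_b: steel link clip, an upside-down U, 30 (x) x 26 (y) x 46 mm high, 0.08 kg; slot 16 mm wide in y, 40 deep, open below and at both x ends. Origin at the centre of its underside (leg ends), z up. Stands on its legs near the middle of a well, x along the row. Two or three clips are present. Hung, its origin lies 40 mm below the bar's top, x along the bar, either way round
- clip_c: steel link clip, an upside-down U, 30 (x) x 26 (y) x 46 mm high, 0.08 kg; slot 16 mm wide in y, 40 deep, open below and at both x ends. Origin at the centre of its underside (leg ends), z up. Stands on its legs near the middle of a well, x along the row. Two or three clips are present. Hung, its origin lies 40 mm below the bar's top, x along the bar, either way round
- nut: plain steel hexagon nut, 28 mm across, 16 mm high, lying in one of the wells; it stays there. Origin at the centre of its underside
- bar_top (a point): middle of the top edge of the fixed copper busbar, 120 mm above the table; x along the bar, y across, z up. Bar 6 mm thick, 20 high; free from x = -77 to +77 mm between two end posts whose caps and bolts rise 12 mm above it. Base 210 x 60 x 8 mm
- selector_lever (a joint): angle of the changeover selector's lever: -0.6 is the end stop of the feed it starts near (leaning to the selector's -x, towards the robot), 0 is upright = centre off, +0.6 is the end stop of the other feed. Stiff: stays where it is left, about 2 N at the ball moves it
- lever_ball (a point): centre of the black 24 mm ball on the lever, 70 mm from the hinge on a 8 mm stem. The frame turns with the lever; its y is the hinge's axis
- selector: fixed grey selector housing, 110 (x) x 80 (y) x 46 mm, with a 4 mm raised black slot plate, origin at the centre of its underside; the lever's hinge line is 46 mm above the origin, along the housing's y; the lever swings in its x-z plane
- bolt: bystander: small bolt standing on its head by the busbar, 20 x 20 x 50 mm, origin under its centre
- bush: bystander: bronze bush, 32 mm across, 34 mm high, by the busbar, origin under its centre

How it is judged (in metres and radians):
On the way, in this order (a step that is already met when the one before it is completed fails the run):
1. the selector rests at centre off (within 0.12 rad) for a second, the cover still closed (value of joint selector_lever between -0.12 and 0.12 rad and y of cover in the frame of spares_box above 0 m), for 1 s.
2. with the selector off, the cover lies parked on the shelf, clear of the wells (within 13 mm of its end) (value of joint selector_lever between -0.12 and 0.12 rad and y of cover in the frame of spares_box below -0.04 m and z of cover in the frame of spares_box between 0.054 and 0.062 m and angle between cover's own z axis and vertical below 0.05 rad), for 0.2 s.
3. with the selector off, every link clip present hangs astride the busbar between the posts, let go (value of joint selector_lever between -0.12 and 0.12 rad and x of clip_a in the frame of bar_top between -0.066 and 0.066 m and y of clip_a in the frame of bar_top between -0.015 and 0.015 m and z of clip_a in the frame of bar_top between -0.046 and -0.034 m and angle between each of clip_a, clip_b, clip_c's own z axis and vertical below 0.3 rad and x of clip_b in the frame of bar_top between -0.066 and 0.066 m and y of clip_b in the frame of bar_top between -0.015 and 0.015 m and z of clip_b in the frame of bar_top between -0.046 and -0.034 m and x of clip_c in the frame of bar_top between -0.066 and 0.066 m and y of clip_c in the frame of bar_top between -0.015 and 0.015 m and z of clip_c in the frame of bar_top between -0.046 and -0.034 m and contact force between the fingers and clip_a below 0.5 N and contact force between the fingers and clip_b below 0.5 N and contact force between the fingers and clip_c below 0.5 N and linear speed of each of clip_a, clip_b, clip_c below 0.03 m/s), for 0.3 s.
4. with the selector still off, the cover is fully closed again (within 9 mm of its stop) (value of joint selector_lever between -0.12 and 0.12 rad and y of cover in the frame of spares_box above 0.044 m and z of cover in the frame of spares_box between 0.054 and 0.062 m and angle between cover's own z axis and vertical below 0.05 rad and x of clip_a in the frame of bar_top between -0.066 and 0.066 m and y of clip_a in the frame of bar_top between -0.015 and 0.015 m and z of clip_a in the frame of bar_top between -0.046 and -0.034 m and angle between each of clip_a, clip_b, clip_c's own z axis and vertical below 0.3 rad and x of clip_b in the frame of bar_top between -0.066 and 0.066 m and y of clip_b in the frame of bar_top between -0.015 and 0.015 m and z of clip_b in the frame of bar_top between -0.046 and -0.034 m and x of clip_c in the frame of bar_top between -0.066 and 0.066 m and y of clip_c in the frame of bar_top between -0.015 and 0.015 m and z of clip_c in the frame of bar_top between -0.046 and -0.034 m), for 0.3 s.
At the end, for the whole second after the job is handed in: Lever at 0.48 rad or more; every clip present astride the bar (origin 34 to 46 mm below its top, within 15 mm across, 66 mm along, tilt under 0.3 rad), let go and at rest; cover flat and within 9 mm of its closed stop; nut in its well (value of joint selector_lever above 0.48 rad and y of cover in the frame of spares_box above 0.044 m and z of cover in the frame of spares_box between 0.054 and 0.062 m and angle between cover's own z axis and vertical below 0.05 rad and x of clip_a in the frame of bar_top between -0.066 and 0.066 m and y of clip_a in the frame of bar_top between -0.015 and 0.015 m and z of clip_a in the frame of bar_top between -0.046 and -0.034 m and angle between each of clip_a, clip_b, clip_c's own z axis and vertical below 0.3 rad and x of clip_b in the frame of bar_top between -0.066 and 0.066 m and y of clip_b in the frame of bar_top between -0.015 and 0.015 m and z of clip_b in the frame of bar_top between -0.046 and -0.034 m and x of clip_c in the frame of bar_top between -0.066 and 0.066 m and y of clip_c in the frame of bar_top between -0.015 and 0.015 m and z of clip_c in the frame of bar_top between -0.046 and -0.034 m and contact force between the fingers and clip_a below 0.5 N and contact force between the fingers and clip_b below 0.5 N and contact force between the fingers and clip_c below 0.5 N and linear speed of each of clip_a, clip_b, clip_c, cover below 0.03 m/s and z of nut in the frame of spares_box below 0.03 m); the robot touches nothing.
It fails at once if a clip is put on the busbar while the selector is still on the first feed (value of joint selector_lever below -0.25 rad and ((y of clip_a in the frame of bar_top between -0.02 and 0.02 m and x of clip_a in the frame of bar_top between -0.09 and 0.09 m and z of clip_a in the frame of bar_top between -0.05 and -0.005 m) or (y of clip_b in the frame of bar_top between -0.02 and 0.02 m and x of clip_b in the frame of bar_top between -0.09 and 0.09 m and z of clip_b in the frame of bar_top between -0.05 and -0.005 m) or (y of clip_c in the frame of bar_top between -0.02 and 0.02 m and x of clip_c in the frame of bar_top between -0.09 and 0.09 m and z of clip_c in the frame of bar_top between -0.05 and -0.005 m))).
It fails at once if the selector is put to the opposite feed before every clip hangs on the bar (value of joint selector_lever above 0.3 rad and (not (x of clip_a in the frame of bar_top between -0.066 and 0.066 m and y of clip_a in the frame of bar_top between -0.015 and 0.015 m and z of clip_a in the frame of bar_top between -0.046 and -0.034 m and angle between clip_a's own z axis and vertical below 0.3 rad) or not (x of clip_b in the frame of bar_top between -0.066 and 0.066 m and y of clip_b in the frame of bar_top between -0.015 and 0.015 m and z of clip_b in the frame of bar_top between -0.046 and -0.034 m and angle between clip_b's own z axis and vertical below 0.3 rad) or not (x of clip_c in the frame of bar_top between -0.066 and 0.066 m and y of clip_c in the frame of bar_top between -0.015 and 0.015 m and z of clip_c in the frame of bar_top between -0.046 and -0.034 m and angle between clip_c's own z axis and vertical below 0.3 rad))).
It fails at once if the nut is lifted out of its well (not (z of nut in the frame of spares_box below 0.03 m)).
It fails at once if a bystander is pushed more than 4 cm (distance of any of bolt, bush from where it was at the start of the episode above 0.04 m).
Of clip_a, clip_b, clip_c only 2 to 3 are there at a start; the rules pass over those that are not, and their reading is None.
At some moment in a run one of cover may be knocked a few centimetres aside while the robot is not near it.
It also fails if it takes over 210 s, if anything falls off the work surface, if the arm or the gripper's body presses on something with over 40 N, if the wrist force passes 120 N, or if a joint passes its speed limit or range.

## Working session

There is one attempt and no reset: what is moved stays moved. The work goes in short steps, Python scripts to look and compute and a tool call to move; the robot and the scene stay as the last step left them, time stands still between calls to the robot, and variables do not carry over. Pictures are saved under pics/ and viewed, at most 17 in all, crops included, and the job is handed in when it is done.

Besides the shell and the picture viewer there is one more tool, called after "Emit:" as name([rows], argument=value, ...), one row to a line, values as JSON. arm_command: Moves the arm, as the interface text tells. Its arguments: {"type":"object","properties":{"motion":{"type":"array","items":{"type":"object","properties":{"dx":{"type":"number"},"dy":{"type":"number"},"dz":{"type":"number"},"rx":{"type":"number"},"ry":{"type":"number"},"rz":{"type":"number"}}}},"hand":{"type":"number"}},"required":["motion"]}

```bash
mkdir -p pics
cat > h.py <<'E'
import numpy as np, cv2
from scipy.spatial.transform import Rotation as R
from cell import sensors, cams, sign_off, boxes_of, tip_of
def pose():
    s=sensors.observe(); T=np.eye(4); T[:3,:3]=R.from_quat(s["tcp_rot"]).as_matrix(); T[:3,3]=s["eef_pos"]; return T
def cam(name,save=None):
    T=pose(); d=cams.get_image(name)
    if name=="wrist": M=T@np.array(d["T_tool_cam"])
    else:
        W=np.eye(4); W[:3,:3]=cv2.Rodrigues(np.array(d["rvec"],float))[0]; W[:3,3]=np.array(d["tvec"]).ravel(); M=np.linalg.inv(W)
    if save: cv2.imwrite(f"pics/{save}.png",d["image"][:,:,::-1])
    return np.array(d["mtx"]),M,d["image"]
def ray(K,M,rc):
    v=M[:3,:3]@np.linalg.inv(K)@np.array([rc[1],rc[0],1.]); return M[:3,3],v
def at_z(K,M,rc,z):
    o,v=ray(K,M,rc); return o+v*(z-o[2])/v[2]
def proj(K,M,p):
    q=np.linalg.inv(M)@np.append(p,1); u=K@q[:3]; return u[1]/u[2],u[0]/u[2]
def tri(rays):
    A=np.zeros((3,3));b=np.zeros(3)
    for o,v in rays:
        v=v/np.linalg.norm(v);P=np.eye(3)-np.outer(v,v);A+=P;b+=P@o
    return np.linalg.solve(A,b)
def move_to(p,yaw=None):
    """prints shift in tool cm for target world p"""
    T=pose(); print("shift cm",np.round(T[:3,:3].T@(np.array(p)-T[:3,3])/10,2))
E
cat > a.py <<'E'
from h import *
np.set_printoptions(suppress=True,precision=2)
T=pose();print(T, sensors.observe())
C={}
for n in ("scene","top","wrist"):
    K,M,_=cam(n,n+"0");C[n]=(K,M);print(n,M[:3,3],M[:3,2])
    for q in ("spares_box","cover","selector","lever_ball","bar_top","bolt","bush","clip_a","nut"):
        t=tip_of(n,q)[:3]; print(q,[(np.round(x["centre"]),round(x["conf"],2)) for x in t], [np.round(at_z(K,M,x["centre"],{"cover":58,"lever_ball":104,"bar_top":120}.get(q,0)),0)[:2] for x in t])
E
python3 a.py
```

```text
[[ -0.95   0.31  -0.   195.27]
 [  0.31   0.95  -0.   593.37]
 [ -0.    -0.    -1.   247.72]
 [  0.     0.     0.     1.  ]] {'time': 0.0, 'joint_positions': array([-1.32,  0.52, -0.04,  1.6 ,  0.02,  1.02, -0.11]), 'qvel': array([-0.,  0.,  0., -0., -0., -0., -0.]), 'effort': array([  0.  , -92.71,   1.98, -36.99,   0.02,   0.01,  -0.  ]), 'eef_pos': array([195.27, 593.37, 247.72]), 'tcp_rot': array([ 0.16,  0.99, -0.  , -0.  ]), 'ft_force': array([0.66, 0.17, 0.08]), 'torque': array([-0.  , -0.06,  0.07]), 'finger_force': 0.0, 'grip_width': 1.0007037809913528}
scene [ 137.63 -528.61  602.55] [ 0.49  0.64 -0.59]
spares_box [(array([276., 410.]), 0.6), (array([245., 294.]), 0.58)] [array([714., -73.]), array([600., 142.])]
cover [(array([209., 280.]), 0.78)] [array([605., 194.])]
selector [] []
lever_ball [(array([218., 161.]), 0.58)] [array([377., 243.])]
bar_top [(array([276., 407.]), 0.73)] [array([ 597., -161.])]
bolt [(array([301., 388.]), 0.61)] [array([632., -98.])]
bush [(array([358., 408.]), 0.93)] [array([ 566., -209.])]
clip_a [] []
nut [] []
top [402.4   16.1  932.21] [ 0.16  0.02 -0.99]
spares_box [(array([224., 267.]), 0.63)] [array([596., 143.])]
cover [(array([217., 238.]), 0.65)] [array([600., 193.])]
selector [(array([313., 225.]), 0.86)] [array([415., 229.])]
lever_ball [(array([332., 207.]), 0.74)] [array([379., 238.])]
bar_top [(array([206., 423.]), 0.58), (array([216., 239.]), 0.18)] [array([ 598., -158.]), array([587., 178.])]
bolt [(array([204., 382.]), 0.67)] [array([634., -97.])]
bush [(array([232., 440.]), 0.5)] [array([ 572., -214.])]
clip_a [] []
nut [(array([226., 268.]), 0.61)] [array([591., 141.])]
wrist [113.5  619.95 373.83] [ 0.31 -0.1  -0.95]
spares_box [] []
cover [] []
selector [] []
lever_ball [] []
bar_top [] []
bolt [] []
bush [] []
clip_a [] []
nut [] []
```

View pics/scene0.png

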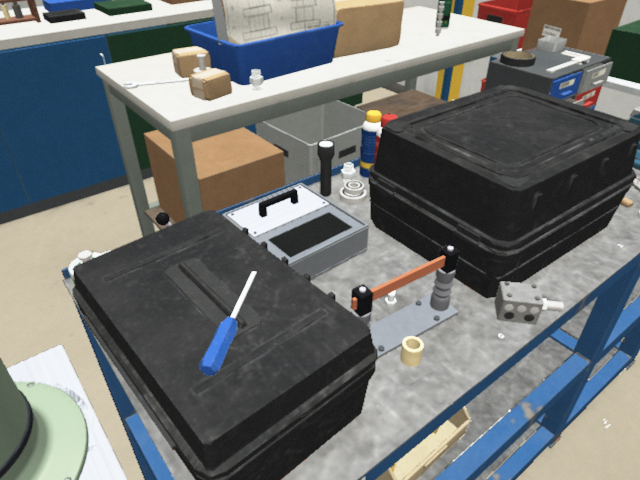

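View pics/top0.png

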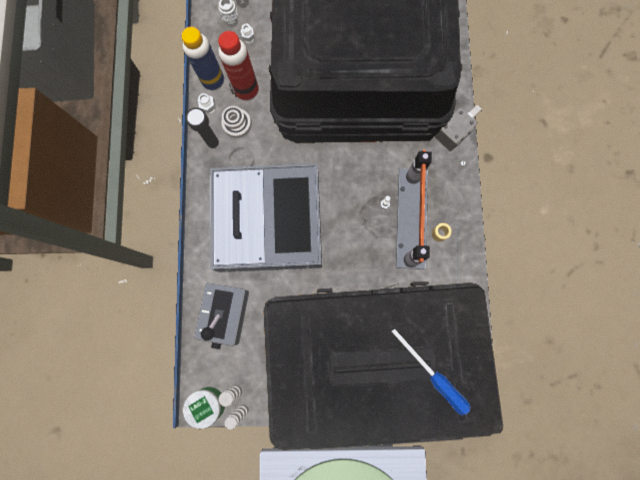

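The scene view shows the closed cover (handle near col 280, row 203), the busbar at cols 360–450 and rows 262–300, and the lever ball at (col 162, row 218). The top view shows the box at (267, 218), the selector at (222, 315) with its ball at (207, 332) leaning towards the robot, and the bar along world x at column 422. Next I move above the selector for a close look.

Emit:
arm_command([
  {"dx": -30.6, "dy": -27.7},
  {"dx": -30.6, "dy": -27.7},
  {"dx": -30.6, "dy": -27.7},
  {"dx": -30.6, "dy": -27.7},
  {"dx": -30.6, "dy": -27.7},
  {"dx": -30.6, "dy": -27.7},
  {"dx": -30.6, "dy": -27.7},
  {"dx": -30.6, "dy": -27.7},
  {"dx": -30.6, "dy": -27.7},
  {"dx": -30.6, "dy": -27.7},
  {"dx": -30.6, "dy": -27.7},
  {"dx": -30.6, "dy": -27.7},
  {"dx": -30.6, "dy": -27.7},
  {"dx": -30.6, "dy": -27.7},
  {"dx": -30.6, "dy": -27.7},
])

```text
invalid input
```

```bash
cat > b.py <<'E'
from h import *
np.set_printoptions(suppress=True,precision=2)
print(pose())
rb={}
for n in ("scene","top","wrist"):
    K,M,im=cam(n,n+"1")
    for q,z in (("selector",0),("lever_ball",104),("cover",58),("spares_box",0),("bar_top",120)):
        for x in tip_of(n,q)[:1]:
            rb.setdefault(q,[]).append(ray(K,M,x["centre"]));print(n,q,np.round(x["centre"]),round(x["conf"],2),at_z(K,M,x["centre"],z))
    if n=="top":
        hsv=cv2.cvtColor(im,cv2.COLOR_RGB2HSV);m=((hsv[...,0]<15)&(hsv[...,1]>130)&(hsv[...,2]>100)).astype(np.uint8);m[:,:400]=0;m[:140]=0;m[280:]=0;m[:,435:]=0
        r,c=np.nonzero(m);print(len(r),r.min(),r.max());
        for f in (r.min(),(r.min()+r.max())//2,r.max()): print(f,c[r==f].min(),c[r==f].max(),at_z(K,M,(f,c[r==f].mean()),120))
        for p in ((169,211),(166,319),(265,321),(270,215)): print("boxc",at_z(K,M,p,64))
for q,v in rb.items():
    if len(v)>1: print("tri",q,tri(v))
E
python3 b.py
```

```text
[[ -0.95   0.31   0.   195.31]
 [  0.31   0.95  -0.   593.69]
 [ -0.    -0.    -1.   248.3 ]
 [  0.     0.     0.     1.  ]]
scene lever_ball [214. 162.] 0.52 [382.64 253.27 104.  ]
scene cover [211. 283.] 0.75 [605.58 184.93  58.  ]
scene spares_box [243. 292.] 0.8 [601.41 149.14   0.  ]
scene bar_top [274. 408.] 0.75 [ 599.8  -159.68  120.  ]
top selector [314. 223.] 0.73 [411.62 232.91   0.  ]
top lever_ball [329. 208.] 0.78 [384.52 236.39 104.  ]
top cover [216. 239.] 0.96 [600.77 191.64  58.  ]
top spares_box [226. 267.] 0.63 [591.26 144.24   0.  ]
top bar_top [204. 423.] 0.78 [ 602.58 -156.64  120.  ]
353 150 261
150 423 425 [ 705.15 -164.51  120.  ]
205 420 423 [ 600.57 -154.35  120.  ]
261 419 422 [ 498.12 -147.15  120.  ]
boxc [697.28 246.71  64.  ]
boxc [698.15  31.87  64.  ]
boxc [500.94  31.5   64.  ]
boxc [495.47 234.96  64.  ]
tri lever_ball [381.08 235.26 114.11]
tri cover [604.81 190.52  54.77]
tri spares_box [592.49 141.66   7.71]
tri bar_top [ 603.22 -157.21  116.67]
```

View pics/wrist1.png

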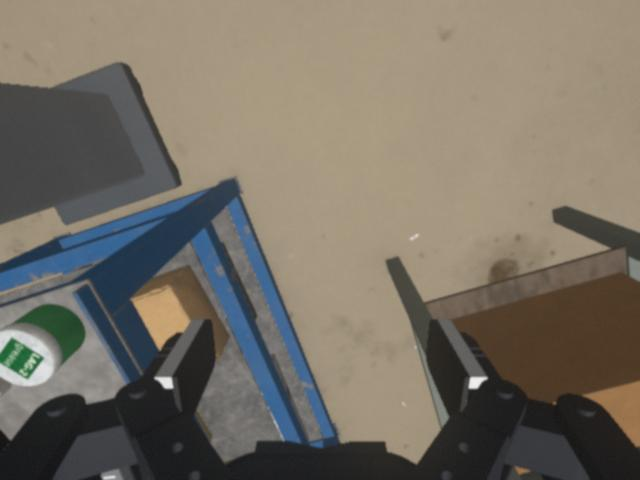

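The wrist view shows only the floor and the bench edge, because the move was refused. I'll resend it with all six fields in every row.

Emit:
arm_command([
  {"dx": -30.6, "dy": -27.7, "dz": 0, "rx": 0, "ry": 0, "rz": 0},
  {"dx": -30.6, "dy": -27.7, "dz": 0, "rx": 0, "ry": 0, "rz": 0},
  {"dx": -30.6, "dy": -27.7, "dz": 0, "rx": 0, "ry": 0, "rz": 0},
  {"dx": -30.6, "dy": -27.7, "dz": 0, "rx": 0, "ry": 0, "rz": 0},
  {"dx": -30.6, "dy": -27.7, "dz": 0, "rx": 0, "ry": 0, "rz": 0},
  {"dx": -30.6, "dy": -27.7, "dz": 0, "rx": 0, "ry": 0, "rz": 0},
  {"dx": -30.6, "dy": -27.7, "dz": 0, "rx": 0, "ry": 0, "rz": 0},
  {"dx": -30.6, "dy": -27.7, "dz": 0, "rx": 0, "ry": 0, "rz": 0},
  {"dx": -30.6, "dy": -27.7, "dz": 0, "rx": 0, "ry": 0, "rz": 0},
  {"dx": -30.6, "dy": -27.7, "dz": 0, "rx": 0, "ry": 0, "rz": 0},
  {"dx": -30.6, "dy": -27.7, "dz": 0, "rx": 0, "ry": 0, "rz": 0},
  {"dx": -30.6, "dy": -27.7, "dz": 0, "rx": 0, "ry": 0, "rz": 0},
  {"dx": -30.6, "dy": -27.7, "dz": 0, "rx": 0, "ry": 0, "rz": 0},
], hand=1)

```text
time: 3.7
eef_pos: [398.9, 236.0, 248.2]
tcp_rot: [0.157, 0.988, 0.0, -0.0]
ft_force: [-0.2, 0.5, 0.9]
grip_width: 0.999
finger_force: 0.0
```

```bash
python3 b.py
```

```text
[[ -0.95   0.31  -0.   398.88]
 [  0.31   0.95   0.   236.01]
 [  0.     0.    -1.   248.24]
 [  0.     0.     0.     1.  ]]
scene lever_ball [221. 161.] 0.69 [373.08 234.2  104.  ]
scene cover [208. 282.] 0.94 [609.39 194.    58.  ]
scene spares_box [247. 294.] 0.68 [595.28 134.35   0.  ]
scene bar_top [274. 408.] 0.61 [ 599.6  -158.63  120.  ]
top selector [314. 222.] 0.96 [413.05 234.36   0.  ]
top lever_ball [332. 207.] 0.64 [379.77 236.65 104.  ]
top cover [215. 237.] 0.89 [603.07 195.42  58.  ]
top spares_box [225. 268.] 0.6 [595.03 141.73   0.  ]
top bar_top [205. 422.] 0.97 [ 599.79 -156.13  120.  ]
352 150 261
150 423 424 [ 705.17 -163.59  120.  ]
205 420 423 [ 600.57 -154.35  120.  ]
261 419 421 [ 498.14 -146.27  120.  ]
boxc [697.28 246.71  64.  ]
boxc [698.15  31.87  64.  ]
boxc [500.94  31.5   64.  ]
boxc [495.47 234.96  64.  ]
wrist lever_ball [209. 316.] 0.9 [378.33 237.65 104.  ]
wrist cover [407. 340.] 0.71 [598.21 190.65  58.  ]
tri lever_ball [377.69 237.89 101.15]
tri cover [603.55 192.17  58.19]
tri spares_box [597.97 141.61  -5.94]
tri bar_top [ 600.79 -156.93  118.06]
```

View pics/wrist1.png

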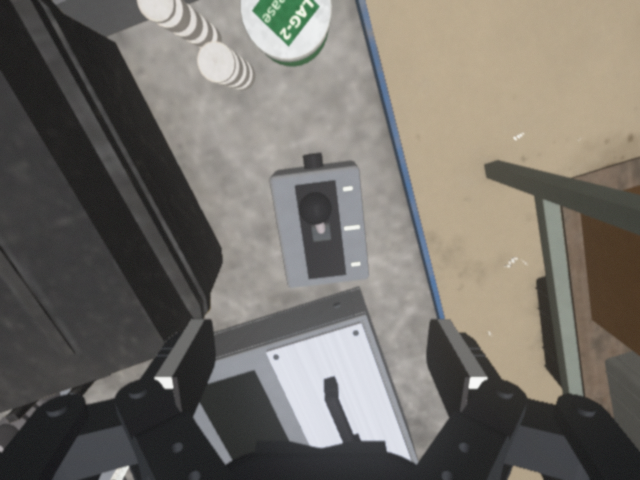

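The wrist view shows the selector housing with corners near (272,174), (357,164), (368,275), (288,286). The ball is at (316,209), and the net agrees.

```bash
cat > c.py <<'E'
from h import *
np.set_printoptions(suppress=True,precision=3)
K,M,im=cam("wrist")
H=[at_z(K,M,(r,c),46)[:2] for c,r in ((272,174),(357,164),(368,275),(288,286))]
S=[at_z(K,M,(r,c),50)[:2] for c,r in ((295,184),(337,180),(346,273),(309,278))]
for A in (H,S):
    A=np.array(A);print(A, A.mean(0)); d=A[2]+A[3]-A[0]-A[1];print("yaw",np.degrees(np.arctan2(d[1],d[0])),np.linalg.norm(d)/2); e=A[0]+A[3]-A[1]-A[2];print(np.linalg.norm(e)/2,np.degrees(np.arctan2(e[1],e[0])))
for _ in range(3):
    cam("wrist");x=tip_of("wrist","lever_ball")[0];print(at_z(K,M,x["centre"],104))
E
python3 c.py
```

```text
[[349.803 206.032]
 [364.68  278.762]
 [468.027 259.33 ]
 [455.069 182.906]] [409.395 231.758]
yaw -11.530473650020854 106.45426182633011
75.86427515998453 -100.57099308087041
[[363.712 222.629]
 [371.781 258.281]
 [457.763 240.253]
 [451.762 205.538]] [411.254 231.675]
yaw -11.408784276672003 88.77041778692603
35.88037328730128 -101.30789587470312
[377.366 238.11  104.   ]
[378.036 237.731 104.   ]
[378.121 238.715 104.   ]
```

Emit:
arm_command([
  {"dx": 2.06, "dy": -0.46, "dz": 3, "rx": 0, "ry": 0, "rz": -6.6},
  {"dx": 2.06, "dy": -0.46, "dz": 7, "rx": 0, "ry": 0, "rz": -6.6},
  {"dx": 2.06, "dy": -0.46, "dz": 11, "rx": 0, "ry": 0, "rz": -6.6},
  {"dx": 2.06, "dy": -0.46, "dz": 14.3, "rx": 0, "ry": 0, "rz": -6.6},
  {"dx": 2.06, "dy": -0.46, "dz": 14.3, "rx": 0, "ry": 0, "rz": -6.6},
  {"dx": 2.06, "dy": -0.46, "dz": 14.3, "rx": 0, "ry": 0, "rz": -6.6},
  {"dx": 2.06, "dy": -0.46, "dz": 14.3, "rx": 0, "ry": 0, "rz": -6.6},
], hand=1)

```text
time: 5.65
eef_pos: [379.2, 237.5, 106.9]
tcp_rot: [0.101, 0.995, 0.001, 0.001]
ft_force: [0.3, -0.0, -0.2]
grip_width: 0.995
finger_force: 0.0
```

Emit:
arm_command([
  {"dx": 0, "dy": 0, "dz": 0, "rx": 0, "ry": 0, "rz": 0},
  {"dx": 0, "dy": 0, "dz": 0, "rx": 0, "ry": 0, "rz": 0},
  {"dx": 0, "dy": 0, "dz": 0, "rx": 0, "ry": 0, "rz": 0},
  {"dx": 0, "dy": 0, "dz": 0, "rx": 0, "ry": 0, "rz": 0},
  {"dx": 0, "dy": 0, "dz": 0, "rx": 0, "ry": 0, "rz": 0},
  {"dx": 0, "dy": 0, "dz": 0, "rx": 0, "ry": 0, "rz": 0},
  {"dx": 0, "dy": 0, "dz": 0, "rx": 0, "ry": 0, "rz": 0},
  {"dx": 0, "dy": 0, "dz": 0, "rx": 0, "ry": 0, "rz": 0},
  {"dx": 0, "dy": 0, "dz": 0, "rx": 0, "ry": 0, "rz": 0},
  {"dx": 0, "dy": 0, "dz": 0, "rx": 0, "ry": 0, "rz": 0},
], hand=0)

```text
time: 6.65
eef_pos: [378.4, 237.5, 105.6]
tcp_rot: [0.101, 0.995, 0.0, 0.0]
ft_force: [-3.8, 1.8, 9.4]
grip_width: 0.248
finger_force: 58.2
```

Emit:
arm_command([
  {"dx": -0.8, "dy": 0, "dz": -0.4, "rx": 0, "ry": 0, "rz": 0},
  {"dx": -1.6, "dy": 0, "dz": -0.7, "rx": 0, "ry": 0, "rz": 0},
  {"dx": -2.4, "dy": 0, "dz": -0.9, "rx": 0, "ry": 0, "rz": 0},
  {"dx": -3.0, "dy": 0, "dz": -1.0, "rx": 0, "ry": 0, "rz": 0},
  {"dx": -3.4, "dy": 0, "dz": -1.0, "rx": 0, "ry": 0, "rz": 0},
  {"dx": -3.4, "dy": 0, "dz": -1.0, "rx": 0, "ry": 0, "rz": 0},
  {"dx": -3.4, "dy": 0, "dz": -1.0, "rx": 0, "ry": 0, "rz": 0},
  {"dx": -3.4, "dy": 0, "dz": -1.0, "rx": 0, "ry": 0, "rz": 0},
])

```text
time: 7.45
eef_pos: [412.5, 230.6, 116.2]
tcp_rot: [0.101, 0.995, 0.001, 0.001]
ft_force: [-1.6, 1.7, 18.4]
grip_width: 0.233
finger_force: 67.8
```

Emit:
arm_command([
  {"dx": 0, "dy": 0, "dz": 0, "rx": 0, "ry": 0, "rz": 0},
  {"dx": 0, "dy": 0, "dz": 0, "rx": 0, "ry": 0, "rz": 0},
  {"dx": 0, "dy": 0, "dz": 0, "rx": 0, "ry": 0, "rz": 0},
  {"dx": 0, "dy": 0, "dz": 0, "rx": 0, "ry": 0, "rz": 0},
  {"dx": 0, "dy": 0, "dz": 0, "rx": 0, "ry": 0, "rz": 0},
  {"dx": 0, "dy": 0, "dz": -6, "rx": 0, "ry": 0, "rz": 0},
  {"dx": 0, "dy": 0, "dz": -10, "rx": 0, "ry": 0, "rz": 0},
  {"dx": 0, "dy": 0, "dz": -14, "rx": 0, "ry": 0, "rz": 0},
  {"dx": 0, "dy": 0, "dz": -14, "rx": 0, "ry": 0, "rz": 0},
  {"dx": 0, "dy": 0, "dz": -14, "rx": 0, "ry": 0, "rz": 0},
], hand=0.8)

```text
time: 8.45
eef_pos: [411.8, 230.2, 255.8]
tcp_rot: [0.101, 0.995, 0.001, 0.001]
ft_force: [-0.3, -0.3, -0.5]
grip_width: 0.799
finger_force: 0.0
```

```bash
cat > d.py <<'E'
from h import *
np.set_printoptions(suppress=True,precision=2)
print(pose()); 
for n in ("wrist","top","scene"):
    K,M,im=cam(n,n+"2")
    for q,z in (("lever_ball",116),("cover",58),("spares_box",0)):
        for x in tip_of(n,q)[:1]: print(n,q,np.round(x["centre"]),round(x["conf"],2),at_z(K,M,x["centre"],z))
    if n=="wrist": w=im
    else: w=np.vstack([w])
E
python3 d.py
```

```text
[[ -0.98   0.2    0.   411.85]
 [  0.2    0.98   0.   230.25]
 [ -0.     0.    -1.   255.83]
 [  0.     0.     0.     1.  ]]
wrist lever_ball [220. 322.] 0.76 [398.4  233.75 116.  ]
wrist cover [393. 320.] 0.85 [599.77 190.7   58.  ]
top lever_ball [318. 209.] 0.48 [404.78 230.24 116.  ]
top cover [215. 241.] 0.56 [603.9  187.73  58.  ]
top spares_box [223. 264.] 0.84 [599.67 149.06   0.  ]
scene lever_ball [209. 173.] 0.72 [400.85 238.08 116.  ]
scene cover [208. 281.] 0.78 [607.5  194.51  58.  ]
scene spares_box [245. 294.] 0.67 [599.51 140.55   0.  ]
```

View pics/wrist2.png

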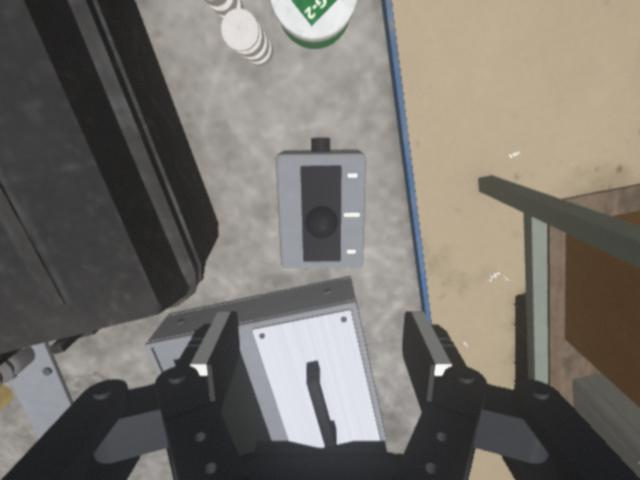

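The wrist view shows the ball at (322,220) and the slot corners at (301,166), (341,166), (341,261), (302,261). I need to work out whether the lever is really upright.

```bash
cat > c2.py <<'E'
from h import *
np.set_printoptions(suppress=True,precision=3)
K,M,im=cam("wrist")
H=np.array([at_z(K,M,(r,c),46)[:2] for c,r in ((278,155),(365,152),(365,267),(282,268))])
S=np.array([at_z(K,M,(r,c),50)[:2] for c,r in ((301,166),(341,166),(341,261),(302,261))])
print(H.mean(0),S.mean(0))
# precise ball: dark blob in slot crop
x=np.array([.98,-.198])
for th in (-.3,-.2,-.1,0,.1):
    for c in (H.mean(0),S.mean(0)): 
        p=c+x*70*np.sin(th); print(th,np.round(proj(K,M,[p[0],p[1],46+70*np.cos(th)]),1))
for _ in range(3):
    cam("wrist");print(tip_of("wrist","lever_ball")[0],boxes_of("wrist","lever_ball")[:1])
cv2.imwrite("pics/crop.png",cv2.resize(im[130:290,260:390,::-1],None,fx=4.5,fy=3.7))
for q in ("wrist2",):
    pass
E
python3 c2.py
```

```text
[410.741 231.677] [411.46  230.348]
-0.3 [208.4 322.9]
-0.3 [209.7 321.3]
-0.2 [218.  322.9]
-0.2 [219.3 321.3]
-0.1 [227.4 322.9]
-0.1 [228.7 321.4]
0 [236.6 322.9]
0 [237.8 321.4]
0.1 [245.3 322.9]
0.1 [246.5 321.4]
{'centre': [221.0, 324.8], 'conf': 0.74} [{'centre': [221.0, 322.0], 'conf': 0.59}]
{'centre': [223.1, 320.5], 'conf': 0.77} [{'centre': [223.4, 323.9], 'conf': 0.57}]
{'centre': [224.9, 319.3], 'conf': 0.91} [{'centre': [223.0, 319.9], 'conf': 0.61}]
```

View pics/crop.png

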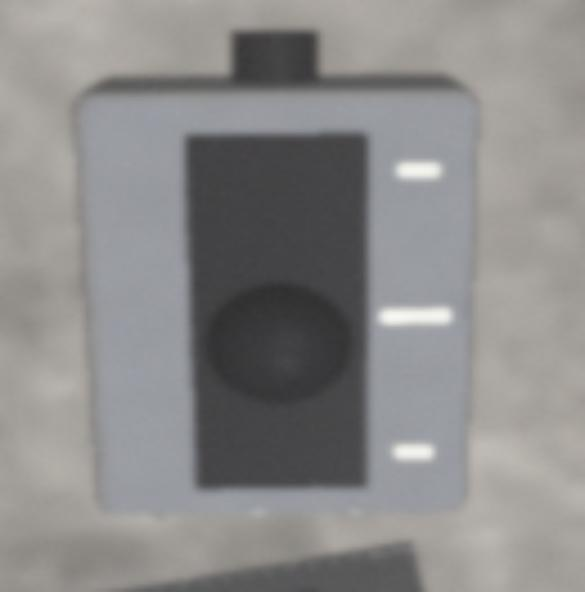

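The ball sits at about −0.15 rad, because it slid between the pads. I'll turn the jaws 90° so they close along the swing direction, centred over the hinge, which squares the lever up.

Emit:
arm_command([
  {"dx": 0, "dy": 0, "dz": 0, "rx": 0, "ry": 0, "rz": 30},
  {"dx": 0, "dy": 0, "dz": 0, "rx": 0, "ry": 0, "rz": 30},
  {"dx": 0, "dy": 0, "dz": 0, "rx": 0, "ry": 0, "rz": 30},
  {"dx": 0, "dy": 0, "dz": 0, "rx": 0, "ry": 0, "rz": 60},
  {"dx": 0, "dy": 0, "dz": 0, "rx": 0, "ry": 0, "rz": 60},
  {"dx": 0, "dy": 0, "dz": 0, "rx": 0, "ry": 0, "rz": 60},
  {"dx": 0, "dy": 0, "dz": 0, "rx": 0, "ry": 0, "rz": 60},
  {"dx": 0, "dy": 0, "dz": 0, "rx": 0, "ry": 0, "rz": 90},
  {"dx": 0, "dy": 0, "dz": 0, "rx": 0, "ry": 0, "rz": 90},
  {"dx": 0, "dy": 0, "dz": 0, "rx": 0, "ry": 0, "rz": 90},
  {"dx": 0, "dy": 0, "dz": 0, "rx": 0, "ry": 0, "rz": 90},
  {"dx": 0, "dy": 0, "dz": 5, "rx": 0, "ry": 0, "rz": 90},
  {"dx": 0, "dy": 0, "dz": 10, "rx": 0, "ry": 0, "rz": 90},
  {"dx": 0, "dy": 0, "dz": 14.2, "rx": 0, "ry": 0, "rz": 90},
  {"dx": 0, "dy": 0, "dz": 14.2, "rx": 0, "ry": 0, "rz": 90},
  {"dx": 0, "dy": 0, "dz": 14.2, "rx": 0, "ry": 0, "rz": 90},
  {"dx": 0, "dy": 0, "dz": 14.2, "rx": 0, "ry": 0, "rz": 90},
], hand=1)

```text
time: 11.25
eef_pos: [412.7, 230.7, 115.4]
tcp_rot: [0.775, 0.632, 0.001, 0.0]
ft_force: [0.1, -0.4, -0.1]
grip_width: 0.997
finger_force: 0.0
```

Emit:
arm_command([
  {"dx": 0, "dy": 0, "dz": 0, "rx": 0, "ry": 0, "rz": 0},
  {"dx": 0, "dy": 0, "dz": 0, "rx": 0, "ry": 0, "rz": 0},
  {"dx": 0, "dy": 0, "dz": 0, "rx": 0, "ry": 0, "rz": 0},
  {"dx": 0, "dy": 0, "dz": 0, "rx": 0, "ry": 0, "rz": 0},
  {"dx": 0, "dy": 0, "dz": 0, "rx": 0, "ry": 0, "rz": 0},
  {"dx": 0, "dy": 0, "dz": 0, "rx": 0, "ry": 0, "rz": 0},
  {"dx": 0, "dy": 0, "dz": 0, "rx": 0, "ry": 0, "rz": 0},
  {"dx": 0, "dy": 0, "dz": 0, "rx": 0, "ry": 0, "rz": 0},
  {"dx": 0, "dy": 0, "dz": 0, "rx": 0, "ry": 0, "rz": 0},
  {"dx": 0, "dy": 0, "dz": 0, "rx": 0, "ry": 0, "rz": 0},
  {"dx": 0, "dy": 0, "dz": 0, "rx": 0, "ry": 0, "rz": 0},
  {"dx": 0, "dy": 0, "dz": 0, "rx": 0, "ry": 0, "rz": 0},
], hand=0)

```text
time: 12.45
eef_pos: [411.7, 230.3, 113.7]
tcp_rot: [0.775, 0.632, 0.0, -0.0]
ft_force: [-3.0, -0.5, 11.6]
grip_width: 0.246
finger_force: 58.1
```

Emit:
arm_command([
  {"dx": 0, "dy": 0, "dz": 0, "rx": 0, "ry": 0, "rz": 0},
  {"dx": 0, "dy": 0, "dz": 0, "rx": 0, "ry": 0, "rz": 0},
  {"dx": 0, "dy": 0, "dz": 0, "rx": 0, "ry": 0, "rz": 0},
  {"dx": 0, "dy": 0, "dz": 0, "rx": 0, "ry": 0, "rz": 0},
  {"dx": 0, "dy": 0, "dz": 0, "rx": 0, "ry": 0, "rz": 0},
  {"dx": 0, "dy": 0, "dz": -5, "rx": 0, "ry": 0, "rz": 0},
  {"dx": 0, "dy": 0, "dz": -10, "rx": 0, "ry": 0, "rz": 0},
  {"dx": 0, "dy": 0, "dz": -14, "rx": 0, "ry": 0, "rz": 0},
  {"dx": 0, "dy": 0, "dz": -14.2, "rx": 0, "ry": 0, "rz": -45},
  {"dx": 0, "dy": 0, "dz": -14.2, "rx": 0, "ry": 0, "rz": -45},
  {"dx": 0, "dy": 0, "dz": -14.2, "rx": 0, "ry": 0, "rz": -45},
  {"dx": 0, "dy": 0, "dz": -14.2, "rx": 0, "ry": 0, "rz": -45},
  {"dx": 0, "dy": 0, "dz": -14.2, "rx": 0, "ry": 0, "rz": -90},
  {"dx": 0, "dy": 0, "dz": -14.2, "rx": 0, "ry": 0, "rz": -90},
  {"dx": 0, "dy": 0, "dz": -14.2, "rx": 0, "ry": 0, "rz": -90},
  {"dx": 0, "dy": 0, "dz": -14.2, "rx": 0, "ry": 0, "rz": -90},
  {"dx": 0, "dy": 0, "dz": -14.2, "rx": 0, "ry": 0, "rz": -90},
  {"dx": 0, "dy": 0, "dz": -14.2, "rx": 0, "ry": 0, "rz": -90},
  {"dx": 0, "dy": 0, "dz": -14.2, "rx": 0, "ry": 0, "rz": -90},
  {"dx": 0, "dy": 0, "dz": -14.2, "rx": 0, "ry": 0, "rz": -90},
], hand=1)

```text
time: 14.45
eef_pos: [411.7, 230.0, 255.3]
tcp_rot: [0.101, 0.995, -0.0, -0.0]
ft_force: [0.5, 0.0, -0.0]
grip_width: 0.999
finger_force: 0.0
```

```bash
python3 d.py; python3 c2.py
```

```text
[[ -0.98   0.2   -0.   411.74]
 [  0.2    0.98  -0.   229.99]
 [  0.    -0.    -1.   255.28]
 [  0.     0.     0.     1.  ]]
wrist lever_ball [237. 323.] 0.97 [410.98 231.42 116.  ]
wrist cover [393. 323.] 0.7 [599.78 194.14  58.  ]
wrist spares_box [370. 280.] 0.72 [604.86 139.94   0.  ]
top cover [216. 236.] 0.77 [601.07 196.18  58.  ]
top spares_box [226. 265.] 0.75 [592.63 148.63   0.  ]
scene lever_ball [208. 176.] 0.55 [408.13 239.31 116.  ]
scene cover [209. 280.] 0.85 [604.59 192.45  58.  ]
scene spares_box [244. 294.] 0.93 [601.   143.31   0.  ]
[410.848 231.746] [411.566 230.416]
-0.3 [208.4 322.9]
-0.3 [209.7 321.3]
-0.2 [218.  322.9]
-0.2 [219.3 321.4]
-0.1 [227.4 322.9]
-0.1 [228.7 321.4]
0 [236.6 323. ]
0 [237.8 321.4]
0.1 [245.3 323. ]
0.1 [246.5 321.4]
{'centre': [235.0, 324.1], 'conf': 0.74} [{'centre': [231.1, 323.2], 'conf': 0.85}]
{'centre': [237.3, 320.6], 'conf': 0.63} [{'centre': [231.4, 321.8], 'conf': 0.75}]
{'centre': [235.6, 323.2], 'conf': 0.58} []
```

View pics/wrist2.png

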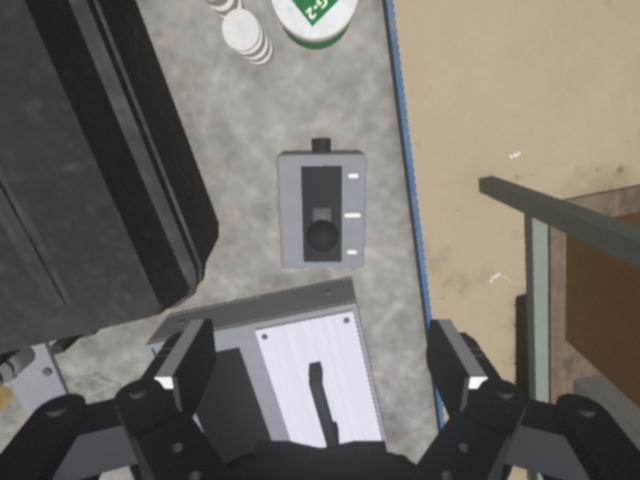

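The lever is now upright: ball at (322,236), where θ=0 predicts row 237. The cover's front-edge screws are at (265,337) and (347,321), and the handle's front end is at (316,368).

```bash
cat > e.py <<'E'
from h import *
np.set_printoptions(suppress=True,precision=2)
K,M,im=cam("wrist")
a,b=at_z(K,M,(337,265),63),at_z(K,M,(321,347),63)
d=b-a;print(a,b,"box yaw",np.degrees(np.arctan2(-d[0],d[1])),np.linalg.norm(d))
print("handle end",at_z(K,M,(366,316),93))
Kt,Mt,im=cam("top")
for n,z in ((((176,218),(172,260),(257,264),(261,221)),63),(((177,275),(178,309),(252,309),(253,276)),58)): print([at_z(Kt,Mt,p,z)[:2] for p in n])
cv2.imwrite("pics/topcrop.png",cv2.resize(im[155:280,195:335,::-1],None,fx=5,fy=4.5))
p=[];q=[]
for _ in range(4):
    for n in ("top","scene","wrist"):
        K,M,_i=cam(n)
        for nm,l,z in (("cover",p,58),("spares_box",q,0)):
            for x in tip_of(n,nm)[:1]:
                if x["conf"]>.5: l.append(at_z(K,M,x["centre"],z)[:2])
print("cover",np.median(p,0),"box",np.median(q,0))
E
python3 e.py
```

```text
[517.64 152.27  63.  ] [516.21 234.4   63.  ] box yaw 0.9963069940583704 82.14420659719143
handle end [538.87 199.39  93.  ]
[array([682.81, 232.72]), array([689.01, 149.17]), array([518.78, 140.94]), array([512.74, 223.93])]
[array([679.58, 119.97]), array([675.87,  52.28]), array([527.39,  54.37]), array([526.78, 118.37])]
cover [604.59 193.27] box [599.19 143.98]
```

View pics/topcrop.png

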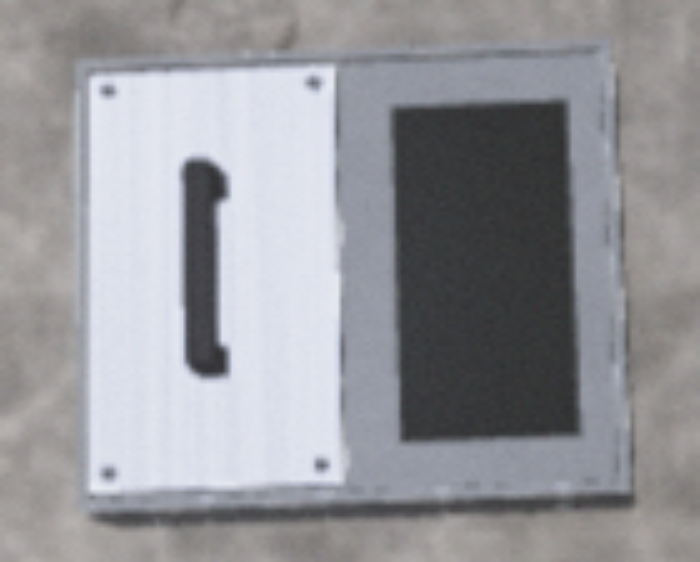

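The crop shows the closed cover on the left with its four screws, the handle at cols 183–228, and the empty shelf on the right.

```bash
cat > f.py <<'E'
from h import *
np.set_printoptions(suppress=True,precision=2)
K,M,im=cam("top")
f=lambda c,r,z:at_z(K,M,(r/4.5+155,c/5+195),z)[:2]
P=np.array([f(108,90,63),f(313,82,63),f(321,465,63),f(108,473,63)]);print(P,P.mean(0))
d=P[0]+P[1]-P[2]-P[3];e=P[0]+P[3]-P[1]-P[2];print(np.degrees(np.arctan2(d[1],d[0])),np.degrees(np.arctan2(-e[0],e[1])),np.linalg.norm(d)/2,np.linalg.norm(e)/2)
print("handle",f(196,165,93),f(200,370,93))
P=np.array([f(78,62,64),f(609,45,64),f(632,497,64),f(88,505,64)]);print(P,P.mean(0))
d=P[0]+P[1]-P[2]-P[3];e=P[0]+P[3]-P[1]-P[2];print(np.degrees(np.arctan2(d[1],d[0])),np.degrees(np.arctan2(-e[0],e[1])),np.linalg.norm(d)/2,np.linalg.norm(e)/2)
E
python3 f.py
```

```text
[[684.94 235.55]
 [686.61 153.93]
 [516.39 150.2 ]
 [514.64 232.47]] [600.64 193.04]
1.1466544669972927 1.1923721737096704 170.29087854787582 81.96335320924034
handle [641.4  193.72] [553.26 191.16]
[[697.76 247.52]
 [700.33  36.19]
 [500.07  30.75]
 [500.92 239.69]] [599.77 138.54]
1.9147553712669514 0.23542308720618355 198.65642225820562 210.13152420115685
```

Emit:
arm_command([
  {"dx": -5, "dy": 0, "dz": 0, "rx": 0, "ry": 0, "rz": -6},
  {"dx": -10, "dy": 0.1, "dz": 0, "rx": 0, "ry": 0, "rz": -12.6},
  {"dx": -15, "dy": 0.1, "dz": 2, "rx": 0, "ry": 0, "rz": -12.6},
  {"dx": -19.26, "dy": 0.17, "dz": 4, "rx": 0, "ry": 0, "rz": -12.6},
  {"dx": -19.26, "dy": 0.17, "dz": 6, "rx": 0, "ry": 0, "rz": -12.6},
  {"dx": -19.26, "dy": 0.17, "dz": 8, "rx": 0, "ry": 0, "rz": -12.6},
  {"dx": -19.26, "dy": 0.17, "dz": 8, "rx": 0, "ry": 0, "rz": -12.6},
  {"dx": -19.26, "dy": 0.17, "dz": 8, "rx": 0, "ry": 0, "rz": -12.6},
], hand=0.7)

```text
time: 18.3
eef_pos: [600.7, 193.1, 175.7]
tcp_rot: [-0.009, 1.0, -0.0, -0.0]
ft_force: [0.4, -0.3, 1.2]
grip_width: 0.695
finger_force: 0.0
```

```bash
cat > g.py <<'E'
from h import *
np.set_printoptions(suppress=True,precision=2)
print(pose()[:3,3]);
for n in ("top","scene","wrist","top","scene","wrist"):
    K,M,im=cam(n,n+"3")
    for x in tip_of(n,"cover")[:1]: print(n,np.round(x["centre"]),round(x["conf"],2),at_z(K,M,x["centre"],58)[:2])
E
python3 g.py
```

```text
[600.72 193.13 175.7 ]
top [216. 237.] 0.82 [602.05 195.01]
scene [208. 280.] 0.78 [606.66 199.07]
wrist [246. 320.] 0.85 [600.   193.03]
top [215. 238.] 0.9 [604.41 192.67]
scene [209. 283.] 0.96 [608.82 189.6 ]
wrist [249. 322.] 0.73 [601.81 194.28]
```

Cover confirmed in place. Go down, grip the handle and slide it.

Emit:
arm_command([
  {"dx": 0, "dy": 0, "dz": 4, "rx": 0, "ry": 0, "rz": 0},
  {"dx": 0, "dy": 0, "dz": 7, "rx": 0, "ry": 0, "rz": 0},
  {"dx": 0, "dy": 0, "dz": 8.7, "rx": 0, "ry": 0, "rz": 0},
  {"dx": 0, "dy": 0, "dz": 8.7, "rx": 0, "ry": 0, "rz": 0},
  {"dx": 0, "dy": 0, "dz": 8.7, "rx": 0, "ry": 0, "rz": 0},
], hand=0.7)

```text
time: 19.4
eef_pos: [600.9, 193.1, 88.8]
tcp_rot: [-0.009, 1.0, -0.0, 0.0]
ft_force: [0.1, 0.2, 2.0]
grip_width: 0.695
finger_force: 0.0
```

Emit:
arm_command([
  {"dx": 0, "dy": 0, "dz": 0, "rx": 0, "ry": 0, "rz": 0},
  {"dx": 0, "dy": 0, "dz": 0, "rx": 0, "ry": 0, "rz": 0},
  {"dx": 0, "dy": 0, "dz": 0, "rx": 0, "ry": 0, "rz": 0},
  {"dx": 0, "dy": 0, "dz": 0, "rx": 0, "ry": 0, "rz": 0},
  {"dx": 0, "dy": 0, "dz": 0, "rx": 0, "ry": 0, "rz": 0},
  {"dx": 0, "dy": 0, "dz": 0, "rx": 0, "ry": 0, "rz": 0},
  {"dx": 0, "dy": 0, "dz": 0, "rx": 0, "ry": 0, "rz": 0},
  {"dx": 0, "dy": 0, "dz": 0, "rx": 0, "ry": 0, "rz": 0},
  {"dx": 0, "dy": 0, "dz": 0, "rx": 0, "ry": 0, "rz": 0},
], hand=0)

```text
time: 20.3
eef_pos: [601.1, 193.2, 89.2]
tcp_rot: [-0.009, 1.0, 0.0, 0.0]
ft_force: [-1.3, -0.3, 9.0]
grip_width: 0.127
finger_force: 59.1
```

Emit:
arm_command([
  {"dx": 0, "dy": -1, "dz": 0, "rx": 0, "ry": 0, "rz": 0},
  {"dx": 0, "dy": -2, "dz": 0, "rx": 0, "ry": 0, "rz": 0},
  {"dx": 0, "dy": -3, "dz": 0, "rx": 0, "ry": 0, "rz": 0},
  {"dx": 0, "dy": -4, "dz": 0, "rx": 0, "ry": 0, "rz": 0},
  {"dx": 0, "dy": -5, "dz": 0, "rx": 0, "ry": 0, "rz": 0},
  {"dx": 0, "dy": -6, "dz": 0, "rx": 0, "ry": 0, "rz": 0},
  {"dx": 0, "dy": -7, "dz": 0, "rx": 0, "ry": 0, "rz": 0},
  {"dx": 0, "dy": -8, "dz": 0, "rx": 0, "ry": 0, "rz": 0},
  {"dx": 0, "dy": -9, "dz": 0, "rx": 0, "ry": 0, "rz": 0},
  {"dx": 0, "dy": -10, "dz": 0, "rx": 0, "ry": 0, "rz": 0},
  {"dx": 0, "dy": -10.4, "dz": 0, "rx": 0, "ry": 0, "rz": 0},
  {"dx": 0, "dy": -10.4, "dz": 0, "rx": 0, "ry": 0, "rz": 0},
  {"dx": 0, "dy": -10.4, "dz": 0, "rx": 0, "ry": 0, "rz": 0},
  {"dx": 0, "dy": -10.4, "dz": 0, "rx": 0, "ry": 0, "rz": 0},
])

```text
time: 21.7
eef_pos: [603.2, 88.6, 89.2]
tcp_rot: [-0.008, 1.0, -0.0, 0.001]
ft_force: [-0.4, -1.7, 6.7]
grip_width: 0.121
finger_force: 59.2
```

Emit:
arm_command([
  {"dx": 0, "dy": 0, "dz": 0, "rx": 0, "ry": 0, "rz": 0},
  {"dx": 0, "dy": 0, "dz": 0, "rx": 0, "ry": 0, "rz": 0},
  {"dx": 0, "dy": 0, "dz": 0, "rx": 0, "ry": 0, "rz": 0},
  {"dx": 0, "dy": 0, "dz": 0, "rx": 0, "ry": 0, "rz": 0},
  {"dx": 0, "dy": 0, "dz": -5, "rx": 0, "ry": 0, "rz": 0},
  {"dx": 0, "dy": 0, "dz": -9, "rx": 0, "ry": 0, "rz": 0},
  {"dx": 0, "dy": 4, "dz": -13, "rx": 0, "ry": 0, "rz": 0},
  {"dx": 0, "dy": 8, "dz": -14, "rx": 0, "ry": 0, "rz": 0},
  {"dx": 0, "dy": 10.2, "dz": -14, "rx": 0, "ry": 0, "rz": 0},
  {"dx": 0, "dy": 10.2, "dz": -14, "rx": 0, "ry": 0, "rz": 0},
  {"dx": 0, "dy": 10.2, "dz": -14, "rx": 0, "ry": 0, "rz": 0},
], hand=0.7)

```text
time: 22.8
eef_pos: [600.5, 191.1, 228.0]
tcp_rot: [-0.009, 1.0, -0.0, -0.0]
ft_force: [-0.3, -1.2, 0.7]
grip_width: 0.698
finger_force: 0.0
```

```bash
cat > k.py <<'E'
from h import *
np.set_printoptions(suppress=True,precision=1)
print(pose()[:3,3]);
for n in ("wrist","top","scene"):
    K,M,im=cam(n,n+"4")
    for q,z in (("cover",58),("clip_a",6),("nut",6)):
        print(n,q,[(np.round(x["centre"]),round(x["conf"],2),at_z(K,M,x["centre"],z)[:2]) for x in tip_of(n,q)[:4]])
    print([(x["centre"],round(x["conf"],2),at_z(K,M,x["centre"],40)[:2]) for x in boxes_of(n,"clip_a")[:4]])
E
python3 k.py
```

```text
[600.5 191.1 228. ]
wrist cover [(array([234., 322.]), 0.73, array([607.1, 192.6])), (array([228., 196.]), 0.72, array([603.8,  88.7]))]
wrist clip_a [(array([187., 319.]), 0.96, array([576.9, 189.5])), (array([235., 321.]), 0.58, array([624.4, 191.8]))]
wrist nut [(array([131., 319.]), 0.57, array([527. , 188.1]))]
[([246.9, 322.4], 0.75, array([624.4, 193.2])), ([192.4, 318.9], 0.75, array([575.6, 189.2]))]
top cover [(array([212., 289.]), 0.61, array([607.8,  93.2]))]
top clip_a [(array([229., 246.]), 0.61, array([585.7, 186. ])), (array([211., 244.]), 0.6, array([624.9, 190.3]))]
top nut [(array([258., 246.]), 0.61, array([526.2, 187. ]))]
[([207.6, 238.3], 0.63, array([623.2, 196.3])), ([227.1, 243.6], 0.59, array([583. , 185.2]))]
scene cover [(array([233., 312.]), 0.92, array([604.3,  86.7]))]
scene clip_a [(array([227., 288.]), 0.55, array([622.5, 193.4])), (array([236., 267.]), 0.48, array([568.7, 193.4]))]
scene nut []
[([210.5, 288.5], 0.58, array([630.8, 202.3])), ([219.5, 271.5], 0.45, array([583.6, 196. ]))]
```

View pics/wrist4.png

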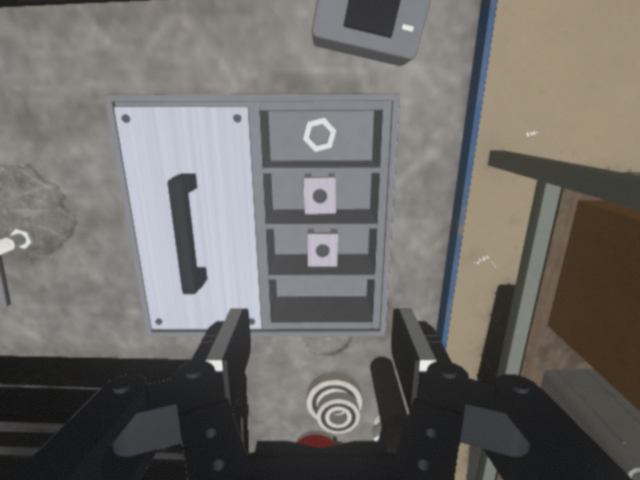

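The wrist view shows the cover parked on the left. The nut is in the nearest well at (320,135), the clips are in wells 2 and 3 with tops at (320,195) and (322,250), and well 4 (row ~300) is empty. So there are two clips.

```bash
cat > l.py <<'E'
from h import *
np.set_printoptions(suppress=True,precision=1)
K,M,im=cam("wrist")
for c,r in ((320,195.5),(322.5,250)): print(at_z(K,M,(r,c),52))
for c,r in ((320,134),): print(at_z(K,M,(r,c),22))
for c,r in ((304,178),(336,177),(338,214),(305,215)): print(at_z(K,M,(r,c),52))
print("cover screws",[at_z(K,M,(r,c),63)[:2] for c,r in ((126,118),(237,118),(252,321),(158,321))])
E
python3 l.py
```

```text
[576.1 190.2  52. ]
[623.4 193.1  52. ]
[529.3 189.3  22. ]
[562.1 177.   52. ]
[560.9 202.8  52. ]
[591.4 205.4  52. ]
[592.8 178.   52. ]
cover screws [array([518.7,  46.2]), array([517.2, 128. ]), array([687.3, 131.9]), array([688.8,  48.7])]
```

Emit:
arm_command([
  {"dx": 2.44, "dy": 0, "dz": 5, "rx": 0, "ry": 0, "rz": 0},
  {"dx": 2.44, "dy": 0, "dz": 10, "rx": 0, "ry": 0, "rz": 0},
  {"dx": 2.44, "dy": 0, "dz": 12, "rx": 0, "ry": 0, "rz": 0},
  {"dx": 2.44, "dy": 0, "dz": 13, "rx": 0, "ry": 0, "rz": 0},
  {"dx": 2.44, "dy": 0, "dz": 13, "rx": 0, "ry": 0, "rz": 0},
  {"dx": 2.44, "dy": 0, "dz": 15, "rx": 0, "ry": 0, "rz": 0},
  {"dx": 2.44, "dy": 0, "dz": 17, "rx": 0, "ry": 0, "rz": 0},
  {"dx": 2.44, "dy": 0, "dz": 18.6, "rx": 0, "ry": 0, "rz": 0},
  {"dx": 2.44, "dy": 0, "dz": 18.6, "rx": 0, "ry": 0, "rz": 0},
  {"dx": 2.44, "dy": 0, "dz": 18.6, "rx": 0, "ry": 0, "rz": 0},
  {"dx": 2.44, "dy": 0, "dz": 18.6, "rx": 0, "ry": 0, "rz": 0},
], hand=0.5)

```text
time: 24.7
eef_pos: [577.0, 190.8, 43.5]
tcp_rot: [-0.009, 1.0, 0.0, 0.001]
ft_force: [0.8, -0.7, -0.2]
grip_width: 0.495
finger_force: 0.0
```

Emit:
arm_command([
  {"dx": 0, "dy": 0, "dz": 0, "rx": 0, "ry": 0, "rz": 0},
  {"dx": 0, "dy": 0, "dz": 0, "rx": 0, "ry": 0, "rz": 0},
  {"dx": 0, "dy": 0, "dz": 0, "rx": 0, "ry": 0, "rz": 0},
  {"dx": 0, "dy": 0, "dz": 0, "rx": 0, "ry": 0, "rz": 0},
  {"dx": 0, "dy": 0, "dz": 0, "rx": 0, "ry": 0, "rz": 0},
  {"dx": 0, "dy": 0, "dz": 0, "rx": 0, "ry": 0, "rz": 0},
  {"dx": 0, "dy": 0, "dz": 0, "rx": 0, "ry": 0, "rz": 0},
  {"dx": 0, "dy": 0, "dz": 0, "rx": 0, "ry": 0, "rz": 0},
], hand=0)

```text
time: 25.5
eef_pos: [576.9, 190.8, 43.4]
tcp_rot: [-0.009, 1.0, 0.0, 0.001]
ft_force: [-1.6, -0.6, 9.6]
grip_width: 0.298
finger_force: 58.5
```

Emit:
arm_command([
  {"dx": 0, "dy": 0, "dz": -2, "rx": 0, "ry": 0, "rz": 0},
  {"dx": 0, "dy": 0, "dz": -5, "rx": 0, "ry": 0, "rz": 0},
  {"dx": 0, "dy": 0, "dz": -10, "rx": 0, "ry": 0, "rz": 0},
  {"dx": 0, "dy": 0, "dz": -15, "rx": 0, "ry": 0, "rz": 0},
  {"dx": 0, "dy": 0, "dz": -18, "rx": 0, "ry": 0, "rz": 0},
  {"dx": 0, "dy": 0, "dz": -18, "rx": 0, "ry": 0, "rz": 0},
  {"dx": 0, "dy": 0, "dz": -18, "rx": 0, "ry": 0, "rz": 0},
])

```text
time: 26.2
eef_pos: [576.4, 190.7, 222.9]
tcp_rot: [-0.009, 1.0, 0.0, 0.001]
ft_force: [0.1, -0.0, -1.7]
grip_width: 0.295
finger_force: 59.2
```

Emit:
arm_command([
  {"dx": -1.8, "dy": -5, "dz": 0, "rx": 0, "ry": 0, "rz": 6},
  {"dx": -1.8, "dy": -10, "dz": 0, "rx": 0, "ry": 0, "rz": 6},
  {"dx": -1.8, "dy": -15, "dz": 0, "rx": 0, "ry": 0, "rz": 6},
  {"dx": -1.8, "dy": -20, "dz": 0, "rx": 0, "ry": 0, "rz": 6},
  {"dx": -1.8, "dy": -25, "dz": 0, "rx": 0, "ry": 0, "rz": 6},
  {"dx": -1.8, "dy": -30, "dz": 0, "rx": 0, "ry": 0, "rz": 6},
  {"dx": -1.8, "dy": -34.8, "dz": 0, "rx": 0, "ry": 0, "rz": 6},
  {"dx": -1.8, "dy": -34.8, "dz": 0, "rx": 0, "ry": 0, "rz": 6},
  {"dx": -1.8, "dy": -34.8, "dz": 0, "rx": 0, "ry": 0, "rz": 6},
  {"dx": -1.8, "dy": -34.8, "dz": 0, "rx": 0, "ry": 0, "rz": 6},
])

```text
time: 27.2
eef_pos: [600.1, -155.7, 221.3]
tcp_rot: [0.043, 0.999, 0.0, -0.001]
ft_force: [-0.1, 0.0, -1.4]
grip_width: 0.294
finger_force: 59.4
```

```bash
cat > m.py <<'E'
from h import *
np.set_printoptions(suppress=True,precision=2)
print(pose());
for n in ("wrist","top"):
    K,M,im=cam(n,n+"5")
    print([(x["centre"],x["conf"],at_z(K,M,x["centre"],120)) for x in tip_of(n,"bar_top")[:2]])
    hsv=cv2.cvtColor(im,cv2.COLOR_RGB2HSV);m=((hsv[...,0]<15)&(hsv[...,1]>130)&(hsv[...,2]>100)).astype(np.uint8)
    if n=="top": m[:,:400]=0;m[:140]=0;m[280:]=0;m[:,435:]=0
    k,l,s,c=cv2.connectedComponentsWithStats(m); i=1+np.argsort(-s[1:,4])[:3]; print(s[i])
    r,cc=np.nonzero(l==i[0])
    for f in np.linspace(r.min()+2,r.max()-2,6).astype(int): print(f,cc[r==f].min(),cc[r==f].max(),at_z(K,M,(f,cc[r==f].min()),120)[:2],at_z(K,M,(f,cc[r==f].max()+1),120)[:2])
E
python3 m.py
```

```text
[[  -1.      0.09   -0.    600.13]
 [   0.09    1.      0.   -155.69]
 [   0.      0.     -1.    221.28]
 [   0.      0.      0.      1.  ]]
[([258.7, 317.7], 0.68, array([ 601.48, -157.77,  120.  ]))]
[[ 315  136   11  181 1438]
 [ 314   85   10   10   90]]
138 315 323 [ 526.09 -152.67] [ 526.54 -147.43]
173 316 323 [ 546.35 -153.91] [ 546.77 -149.11]
208 316 323 [ 567.82 -155.84] [ 568.24 -150.9 ]
243 317 324 [ 590.71 -157.26] [ 591.15 -152.16]
278 318 324 [ 615.12 -158.77] [ 615.52 -154.16]
314 318 325 [ 641.91 -161.14] [ 642.38 -155.68]
[([201.2, 422.8], 0.89, array([ 607.62, -157.09,  120.  ]))]
[[419 199   5  47 182]
 [419 258   5   4  18]
 [423 150   3   2   6]]
201 420 422 [ 608.11 -152.03] [ 607.99 -157.47]
209 420 423 [ 593.18 -151.25] [ 593.02 -158.48]
217 420 423 [ 578.33 -150.47] [ 578.17 -157.68]
226 420 423 [ 561.73 -149.6 ] [ 561.57 -156.79]
234 420 423 [ 547.06 -148.83] [ 546.9 -156. ]
243 420 423 [ 530.65 -147.97] [ 530.5  -155.12]
```

View pics/wrist5.png

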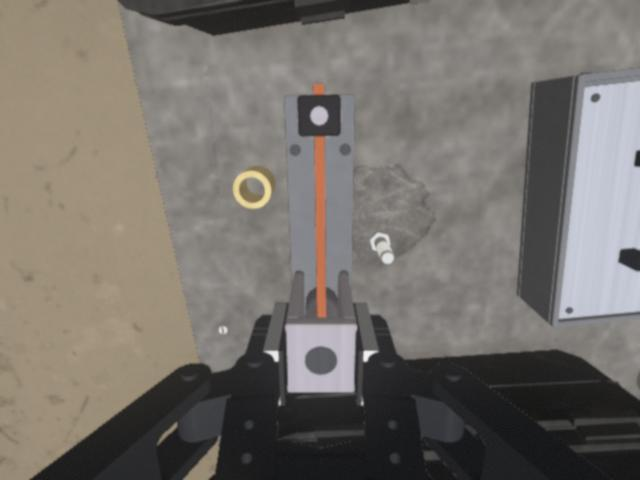

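The wrist view shows the bar running along col 320 (rows 136–318), with the held clip in line at (320,355) and the near post cap at (319,115). I'll lower the clip about 24 mm nearer the robot than the bar's middle.

Emit:
arm_command([
  {"dx": 2.4, "dy": 0, "dz": 2, "rx": 0, "ry": 0, "rz": 0},
  {"dx": 2.4, "dy": 0, "dz": 4, "rx": 0, "ry": 0, "rz": 0},
  {"dx": 2.4, "dy": 0, "dz": 5, "rx": 0, "ry": 0, "rz": 0},
  {"dx": 2.4, "dy": 0, "dz": 5, "rx": 0, "ry": 0, "rz": 0},
  {"dx": 2.4, "dy": 0, "dz": 6.5, "rx": 0, "ry": 0, "rz": 0},
  {"dx": 2.4, "dy": 0, "dz": 7.5, "rx": 0, "ry": 0, "rz": 0},
  {"dx": 2.4, "dy": 0, "dz": 8.5, "rx": 0, "ry": 0, "rz": 0},
  {"dx": 2.4, "dy": 0, "dz": 9.5, "rx": 0, "ry": 0, "rz": 0},
  {"dx": 2.4, "dy": 0, "dz": 10.2, "rx": 0, "ry": 0, "rz": 0},
  {"dx": 2.4, "dy": 0, "dz": 10.2, "rx": 0, "ry": 0, "rz": 0},
  {"dx": 2.4, "dy": 0, "dz": 10.2, "rx": 0, "ry": 0, "rz": 0},
])

```text
time: 28.5
eef_pos: [576.5, -154.9, 120.4]
tcp_rot: [0.044, 0.999, -0.0, -0.0]
ft_force: [0.4, -0.1, -0.1]
grip_width: 0.295
finger_force: 59.4
```

Emit:
arm_command([
  {"dx": 0, "dy": 0, "dz": 0.15, "rx": 0, "ry": 0, "rz": 0},
  {"dx": 0, "dy": 0, "dz": 0.15, "rx": 0, "ry": 0, "rz": 0},
  {"dx": 0, "dy": 0, "dz": 0.15, "rx": 0, "ry": 0, "rz": 0},
])

```text
time: 28.8
eef_pos: [576.6, -154.9, 119.0]
tcp_rot: [0.044, 0.999, -0.0, 0.0]
ft_force: [-0.5, 0.4, -0.6]
grip_width: 0.291
finger_force: 59.4
```

Emit:
arm_command([
  {"dx": 0, "dy": 0, "dz": 0, "rx": 0, "ry": 0, "rz": 0},
  {"dx": 0, "dy": 0, "dz": 0, "rx": 0, "ry": 0, "rz": 0},
  {"dx": 0, "dy": 0, "dz": 0, "rx": 0, "ry": 0, "rz": 0},
  {"dx": 0, "dy": 0, "dz": 0, "rx": 0, "ry": 0, "rz": 0},
  {"dx": 0, "dy": 0, "dz": 0, "rx": 0, "ry": 0, "rz": 0},
  {"dx": 0, "dy": 0, "dz": -4, "rx": 0, "ry": 0, "rz": 0},
  {"dx": 0, "dy": 0, "dz": -8, "rx": 0, "ry": 0, "rz": 0},
  {"dx": 0, "dy": 0, "dz": -10.3, "rx": 0, "ry": 0, "rz": 0},
  {"dx": 0, "dy": 0, "dz": -10.3, "rx": 0, "ry": 0, "rz": 0},
], hand=0.5)

```text
time: 29.7
eef_pos: [577.8, -155.3, 225.1]
tcp_rot: [0.044, 0.999, -0.0, 0.003]
ft_force: [0.2, 0.4, -0.6]
grip_width: 0.503
finger_force: 0.0
```

```bash
cat > n.py <<'E'
from h import *
np.set_printoptions(suppress=True,precision=1)
print(pose()[:3,3])
for n in ("wrist","top","scene"):
    K,M,im=cam(n,n+"6")
    for q,z in (("cover",58),("clip_a",80),("lever_ball",116)):
        print(n,q,[(np.round(x["centre"]),round(x["conf"],2),at_z(K,M,x["centre"],z)[:2]) for x in tip_of(n,q)[:4]])
E
python3 n.py
```

```text
[ 577.8 -155.3  225.1]
wrist cover [(array([228., 618.]), 0.95, array([600.2,  86.1]))]
wrist clip_a [(array([231., 320.]), 0.64, array([ 574.5, -155.9]))]
wrist lever_ball []
top cover [(array([212., 292.]), 0.81, array([607.8,  86.5]))]
top clip_a [(array([209., 241.]), 0.8, array([609.8, 182.2])), (array([214., 292.]), 0.61, array([597.4,  85.7])), (array([222., 422.]), 0.53, array([ 576.3, -161.9]))]
top lever_ball [(array([314., 211.]), 0.6, array([411.4, 228.1])), (array([220., 422.]), 0.39, array([ 572.6, -155.3]))]
scene cover [(array([233., 312.]), 0.72, array([603.8,  85.4]))]
scene clip_a [(array([300., 392.]), 0.93, array([ 572.5, -156.3])), (array([229., 287.]), 0.61, array([557.7, 101.2]))]
scene lever_ball [(array([207., 180.]), 0.6, array([414. , 236.9]))]
```

View pics/scene6.png

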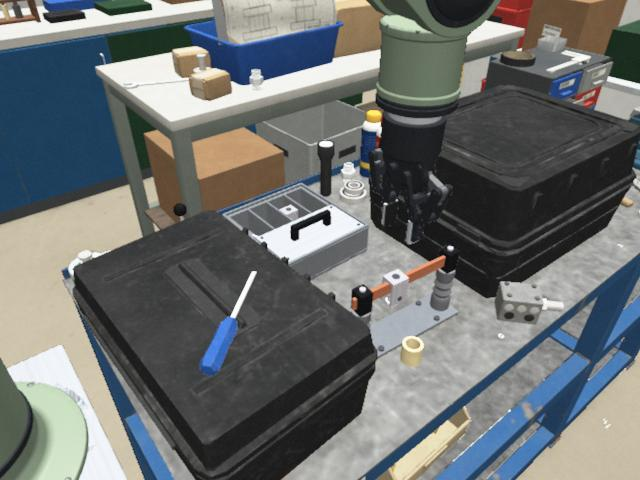

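Clip 1 hangs on the bar at (395,285) in the scene view. The cover is still parked (handle at 311,226) and the lever is upright at (180,209). Next, clip 2.

Emit:
arm_command([
  {"dx": -0.5, "dy": 5, "dz": 0, "rx": 0, "ry": 0, "rz": -6},
  {"dx": -1, "dy": 10, "dz": 0, "rx": 0, "ry": 0, "rz": -6},
  {"dx": -1, "dy": 15, "dz": 0, "rx": 0, "ry": 0, "rz": -6},
  {"dx": -1.6, "dy": 20, "dz": 0, "rx": 0, "ry": 0, "rz": -6},
  {"dx": -1.6, "dy": 25, "dz": 0, "rx": 0, "ry": 0, "rz": -6},
  {"dx": -1.6, "dy": 30, "dz": 0, "rx": 0, "ry": 0, "rz": -6},
  {"dx": -1.6, "dy": 35.1, "dz": 0, "rx": 0, "ry": 0, "rz": -6},
  {"dx": -1.6, "dy": 35.1, "dz": 3, "rx": 0, "ry": 0, "rz": -6},
  {"dx": -1.6, "dy": 35.1, "dz": 6, "rx": 0, "ry": 0, "rz": -6},
  {"dx": -1.6, "dy": 35.1, "dz": 6, "rx": 0, "ry": 0, "rz": -6},
  {"dx": -1.6, "dy": 35.1, "dz": 6, "rx": 0, "ry": 0, "rz": -6},
], hand=0.5)

```text
time: 31.4
eef_pos: [623.2, 193.0, 162.3]
tcp_rot: [-0.008, 1.0, -0.0, -0.0]
ft_force: [0.5, -0.2, -0.1]
grip_width: 0.498
finger_force: 0.0
```

```bash
cat > o.py <<'E'
from h import *
np.set_printoptions(suppress=True,precision=2)
print(pose())
for _ in range(2):
    K,M,im=cam("wrist","wrist7")
    print([(np.round(x["centre"]),round(x["conf"],2),at_z(K,M,x["centre"],6)[:2]) for x in tip_of("wrist","clip_b")[:4]],[(np.round(x["centre"]),round(x["conf"],2),at_z(K,M,x["centre"],52)[:2]) for x in boxes_of("wrist","clip_b")[:4]])
move_to([623.4,193.1,42])
E
python3 o.py
```

```text
[[ -1.    -0.02  -0.   623.21]
 [ -0.02   1.    -0.   193.04]
 [  0.    -0.    -1.   162.26]
 [  0.     0.     0.     1.  ]]
[(array([231., 319.]), 0.65, array([622.66, 192.02]))] [(array([248., 320.]), 0.55, array([620.52, 192.28]))]
[(array([228., 319.]), 0.71, array([621.51, 192.1 ]))] [(array([246., 322.]), 0.72, array([620.92, 194.05])), (array([171., 307.]), 0.32, array([570.66, 183.8 ]))]
shift cm [ 0.03 -0.03 12.09]
```

Emit:
arm_command([
  {"dx": 0, "dy": 0, "dz": 4, "rx": 0, "ry": 0, "rz": 0},
  {"dx": 0, "dy": 0, "dz": 7, "rx": 0, "ry": 0, "rz": 0},
  {"dx": 0, "dy": 0, "dz": 9, "rx": 0, "ry": 0, "rz": 0},
  {"dx": 0, "dy": 0, "dz": 11, "rx": 0, "ry": 0, "rz": 0},
  {"dx": 0, "dy": 0, "dz": 12, "rx": 0, "ry": 0, "rz": 0},
  {"dx": 0, "dy": 0, "dz": 12, "rx": 0, "ry": 0, "rz": 0},
  {"dx": 0, "dy": 0, "dz": 12, "rx": 0, "ry": 0, "rz": 0},
], hand=0.5)

```text
time: 32.4
eef_pos: [623.5, 193.4, 42.7]
tcp_rot: [-0.009, 1.0, 0.0, 0.0]
ft_force: [-0.3, 0.7, 1.0]
grip_width: 0.501
finger_force: 0.0
```

Emit:
arm_command([
  {"dx": 0, "dy": 0, "dz": 0, "rx": 0, "ry": 0, "rz": 0},
  {"dx": 0, "dy": 0, "dz": 0, "rx": 0, "ry": 0, "rz": 0},
  {"dx": 0, "dy": 0, "dz": 0, "rx": 0, "ry": 0, "rz": 0},
  {"dx": 0, "dy": 0, "dz": 0, "rx": 0, "ry": 0, "rz": 0},
  {"dx": 0, "dy": 0, "dz": 0, "rx": 0, "ry": 0, "rz": 0},
  {"dx": 0, "dy": 0, "dz": 0, "rx": 0, "ry": 0, "rz": 0},
  {"dx": 0, "dy": 0, "dz": 0, "rx": 0, "ry": 0, "rz": 0},
  {"dx": 0, "dy": 0, "dz": 0, "rx": 0, "ry": 0, "rz": 0},
], hand=0)

```text
time: 33.2
eef_pos: [623.7, 193.6, 43.2]
tcp_rot: [-0.009, 1.0, 0.0, 0.001]
ft_force: [-1.1, -0.2, 6.8]
grip_width: 0.294
finger_force: 58.8
```

Emit:
arm_command([
  {"dx": 0, "dy": 0, "dz": -2, "rx": 0, "ry": 0, "rz": 0},
  {"dx": 0, "dy": 0, "dz": -5, "rx": 0, "ry": 0, "rz": 0},
  {"dx": 0, "dy": 0, "dz": -10, "rx": 0, "ry": 0, "rz": 0},
  {"dx": 0, "dy": 0, "dz": -15, "rx": 0, "ry": 0, "rz": 0},
  {"dx": 0, "dy": 0, "dz": -18, "rx": 0, "ry": 0, "rz": 0},
  {"dx": 0, "dy": 0, "dz": -18, "rx": 0, "ry": 0, "rz": 0},
  {"dx": 0, "dy": 0, "dz": -18, "rx": 0, "ry": 0, "rz": 0},
])

```text
time: 33.9
eef_pos: [623.1, 193.4, 222.7]
tcp_rot: [-0.009, 1.0, 0.0, 0.001]
ft_force: [0.1, -0.4, -2.0]
grip_width: 0.299
finger_force: 59.1
```

Emit:
arm_command([
  {"dx": 0.3, "dy": -5, "dz": 0, "rx": 0, "ry": 0, "rz": 6},
  {"dx": 0.3, "dy": -10, "dz": 0, "rx": 0, "ry": 0, "rz": 6},
  {"dx": 0.3, "dy": -15, "dz": 0, "rx": 0, "ry": 0, "rz": 6},
  {"dx": 0.3, "dy": -20, "dz": 0, "rx": 0, "ry": 0, "rz": 6},
  {"dx": 0.3, "dy": -25, "dz": 0, "rx": 0, "ry": 0, "rz": 6},
  {"dx": 0.3, "dy": -30, "dz": 0, "rx": 0, "ry": 0, "rz": 6},
  {"dx": 0.3, "dy": -35.1, "dz": 0, "rx": 0, "ry": 0, "rz": 6},
  {"dx": 0.3, "dy": -35.1, "dz": 0, "rx": 0, "ry": 0, "rz": 6},
  {"dx": 0.3, "dy": -35.1, "dz": 0, "rx": 0, "ry": 0, "rz": 6},
  {"dx": 0.3, "dy": -35.1, "dz": 0, "rx": 0, "ry": 0, "rz": 6},
  {"dx": 0.3, "dy": -35.1, "dz": 0, "rx": 0, "ry": 0, "rz": 6},
])

```text
time: 35.0
eef_pos: [626.2, -156.1, 221.3]
tcp_rot: [0.043, 0.999, 0.0, -0.0]
ft_force: [-0.2, 0.1, -0.8]
grip_width: 0.294
finger_force: 59.3
```

```bash
python3 m.py | head -16
cat > p.py <<'E'
from h import *
K,M,im=cam("wrist","wrist8")
move_to([626,-157.3,118.5])
E
python3 p.py
```

```text
[[  -1.      0.09   -0.    626.16]
 [   0.09    1.      0.   -156.1 ]
 [   0.      0.     -1.    221.32]
 [   0.      0.      0.      1.  ]]
[([217.5, 314.5], 0.67, array([ 599.92, -157.78,  120.  ]))]
[[314 207  10 111 878]
 [311  87  11  66 570]
 [311  32   9  10  87]]
209 314 321 [ 594.46 -157.6 ] [ 594.89 -152.65]
230 314 321 [ 608.02 -158.84] [ 608.45 -153.79]
251 315 321 [ 622.16 -159.48] [ 622.54 -154.97]
272 315 322 [ 636.8 -160.8] [ 637.25 -155.55]
293 315 322 [ 652.03 -162.17] [ 652.49 -156.82]
315 314 323 [ 668.61 -164.35] [ 669.19 -157.52]
[([204.4, 424.4], 0.76, array([ 601.57, -159.67,  120.  ]))]
[[420 183   5  26  88]
shift cm [ 0.02 -0.02 10.33]
```

View pics/wrist8.png

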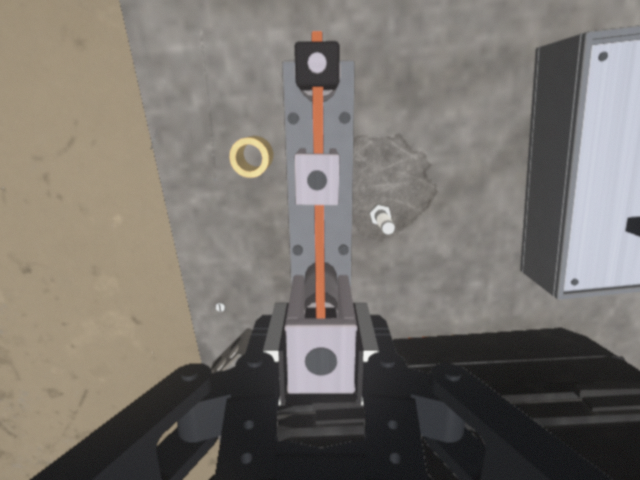

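The first clip hangs at (317,180), and the held clip at (320,357) lines up with the bar at col 319. I lower it now.

Emit:
arm_command([
  {"dx": 0, "dy": 0, "dz": 2, "rx": 0, "ry": 0, "rz": 0},
  {"dx": 0, "dy": 0, "dz": 4, "rx": 0, "ry": 0, "rz": 0},
  {"dx": 0, "dy": 0, "dz": 5, "rx": 0, "ry": 0, "rz": 0},
  {"dx": 0, "dy": 0, "dz": 6.5, "rx": 0, "ry": 0, "rz": 0},
  {"dx": 0, "dy": 0, "dz": 7.5, "rx": 0, "ry": 0, "rz": 0},
  {"dx": 0, "dy": 0, "dz": 8.5, "rx": 0, "ry": 0, "rz": 0},
  {"dx": 0, "dy": 0, "dz": 9.5, "rx": 0, "ry": 0, "rz": 0},
  {"dx": 0, "dy": 0, "dz": 10.3, "rx": 0, "ry": 0, "rz": 0},
  {"dx": 0, "dy": 0, "dz": 10.3, "rx": 0, "ry": 0, "rz": 0},
  {"dx": 0, "dy": 0, "dz": 10.3, "rx": 0, "ry": 0, "rz": 0},
  {"dx": 0, "dy": 0, "dz": 10.3, "rx": 0, "ry": 0, "rz": 0},
])

```text
time: 36.35
eef_pos: [626.2, -157.7, 119.1]
tcp_rot: [0.044, 0.999, -0.0, 0.0]
ft_force: [-0.5, -0.8, -0.4]
grip_width: 0.297
finger_force: 59.4
```

Emit:
arm_command([
  {"dx": 0, "dy": 0, "dz": 0, "rx": 0, "ry": 0, "rz": 0},
  {"dx": 0, "dy": 0, "dz": 0, "rx": 0, "ry": 0, "rz": 0},
  {"dx": 0, "dy": 0, "dz": 0, "rx": 0, "ry": 0, "rz": 0},
  {"dx": 0, "dy": 0, "dz": 0, "rx": 0, "ry": 0, "rz": 0},
  {"dx": 0, "dy": 0, "dz": 0, "rx": 0, "ry": 0, "rz": 0},
  {"dx": 0, "dy": 0, "dz": -4, "rx": 0, "ry": 0, "rz": 0},
  {"dx": 0, "dy": 0, "dz": -8, "rx": 0, "ry": 0, "rz": 0},
  {"dx": 0, "dy": 0, "dz": -10.3, "rx": 0, "ry": 0, "rz": 0},
  {"dx": 0, "dy": 0, "dz": -10.3, "rx": 0, "ry": 0, "rz": 0},
  {"dx": 0, "dy": 0, "dz": -10.3, "rx": 0, "ry": 0, "rz": 0},
  {"dx": 0, "dy": 0, "dz": -10.3, "rx": 0, "ry": 0, "rz": 0},
], hand=0.5)

```text
time: 37.45
eef_pos: [625.6, -157.5, 220.7]
tcp_rot: [0.044, 0.999, 0.0, -0.001]
ft_force: [-0.1, -0.2, -0.6]
grip_width: 0.498
finger_force: 0.0
```

```bash
python3 n.py
cat > q.py <<'E'
import cv2
a=cv2.imread("pics/scene6.png")[170:370,150:500];b=cv2.imread("pics/wrist6.png")
cv2.imwrite("pics/both.png",cv2.hconcat([cv2.resize(a,(460,263)),cv2.resize(b,(340,263))]))
E
python3 q.py
```

```text
[ 625.6 -157.5  220.7]
wrist cover [(array([173., 637.]), 0.8, array([601.8,  87.3]))]
wrist clip_a [(array([169., 316.]), 0.96, array([ 574.5, -156.1]))]
wrist lever_ball []
top cover [(array([214., 293.]), 0.79, array([604. ,  85.1])), (array([255., 242.]), 0.4, array([523.5, 184.8]))]
top clip_a [(array([222., 421.]), 0.77, array([ 577.5, -160.1])), (array([196., 419.]), 0.55, array([ 627.8, -158.1]))]
top lever_ball [(array([314., 211.]), 0.57, array([412.3, 228.3]))]
scene cover [(array([233., 312.]), 0.6, array([605.1,  86.1]))]
scene clip_a [(array([300., 393.]), 0.87, array([ 574.1, -158.1])), (array([286., 415.]), 0.72, array([ 624.5, -156.4]))]
scene lever_ball []
```

View pics/both.png

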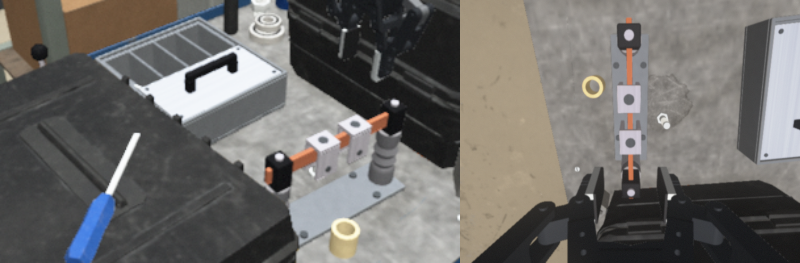

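Both clips hang on the bar (scene crop (322,150) and (353,140)) and all wells except the nut's are empty. Next I return to the cover handle.

Emit:
arm_command([
  {"dx": 0, "dy": 5, "dz": 0, "rx": 0, "ry": 0, "rz": -6},
  {"dx": 1, "dy": 10, "dz": 0, "rx": 0, "ry": 0, "rz": -6},
  {"dx": 2, "dy": 15, "dz": 0, "rx": 0, "ry": 0, "rz": -6},
  {"dx": 3, "dy": 20, "dz": 0, "rx": 0, "ry": 0, "rz": -6},
  {"dx": 4.4, "dy": 24.4, "dz": 0, "rx": 0, "ry": 0, "rz": -6},
  {"dx": 4.4, "dy": 24.4, "dz": 3, "rx": 0, "ry": 0, "rz": -6},
  {"dx": 4.4, "dy": 24.4, "dz": 5, "rx": 0, "ry": 0, "rz": -6},
  {"dx": 4.4, "dy": 24.4, "dz": 5, "rx": 0, "ry": 0, "rz": -6},
  {"dx": 4.4, "dy": 24.4, "dz": 5, "rx": 0, "ry": 0, "rz": -6},
], hand=0.7)

```text
time: 38.95
eef_pos: [603.8, 89.0, 172.3]
tcp_rot: [-0.008, 1.0, -0.0, -0.0]
ft_force: [0.2, -0.8, 0.7]
grip_width: 0.702
finger_force: 0.0
```

```bash
cat > r.py <<'E'
from h import *
np.set_printoptions(suppress=True,precision=2)
print(pose())
for n in ("wrist","top","scene","wrist"):
    K,M,im=cam(n,n+"9")
    print(n,[(np.round(x["centre"]),round(x["conf"],2),at_z(K,M,x["centre"],58)[:2]) for x in tip_of(n,"cover")[:2]])
move_to([603.2,88.6,88])
E
python3 r.py
```

```text
[[ -1.    -0.02  -0.   603.81]
 [ -0.02   1.    -0.    89.02]
 [  0.    -0.    -1.   172.29]
 [  0.     0.     0.     1.  ]]
wrist [(array([244., 320.]), 0.96, array([599.55,  88.72]))]
top []
scene [(array([230., 313.]), 0.86, array([611.66,  91.52]))]
wrist [(array([249., 317.]), 0.63, array([603.72,  87.07]))]
shift cm [ 0.06 -0.06  8.42]
```

Emit:
arm_command([
  {"dx": 0, "dy": 0, "dz": 4, "rx": 0, "ry": 0, "rz": 0},
  {"dx": 0, "dy": 0, "dz": 7, "rx": 0, "ry": 0, "rz": 0},
  {"dx": 0, "dy": 0, "dz": 8.4, "rx": 0, "ry": 0, "rz": 0},
  {"dx": 0, "dy": 0, "dz": 8.4, "rx": 0, "ry": 0, "rz": 0},
  {"dx": 0, "dy": 0, "dz": 8.4, "rx": 0, "ry": 0, "rz": 0},
], hand=0.7)

```text
time: 39.85
eef_pos: [604.2, 89.3, 88.8]
tcp_rot: [-0.009, 1.0, 0.0, 0.0]
ft_force: [0.2, 0.4, -0.1]
grip_width: 0.699
finger_force: 0.0
```

Emit:
arm_command([
  {"dx": 0, "dy": 0, "dz": 0, "rx": 0, "ry": 0, "rz": 0},
  {"dx": 0, "dy": 0, "dz": 0, "rx": 0, "ry": 0, "rz": 0},
  {"dx": 0, "dy": 0, "dz": 0, "rx": 0, "ry": 0, "rz": 0},
  {"dx": 0, "dy": 0, "dz": 0, "rx": 0, "ry": 0, "rz": 0},
  {"dx": 0, "dy": 0, "dz": 0, "rx": 0, "ry": 0, "rz": 0},
  {"dx": 0, "dy": 0, "dz": 0, "rx": 0, "ry": 0, "rz": 0},
  {"dx": 0, "dy": 0, "dz": 0, "rx": 0, "ry": 0, "rz": 0},
  {"dx": 0, "dy": 0, "dz": 0, "rx": 0, "ry": 0, "rz": 0},
  {"dx": 0, "dy": 0, "dz": 0, "rx": 0, "ry": 0, "rz": 0},
], hand=0)

```text
time: 40.75
eef_pos: [603.9, 89.3, 88.7]
tcp_rot: [-0.009, 1.0, 0.0, 0.0]
ft_force: [-1.3, 0.4, 9.4]
grip_width: 0.127
finger_force: 59.1
```

Emit:
arm_command([
  {"dx": 0, "dy": 1, "dz": 0, "rx": 0, "ry": 0, "rz": 0},
  {"dx": 0, "dy": 2, "dz": 0, "rx": 0, "ry": 0, "rz": 0},
  {"dx": 0, "dy": 3, "dz": 0, "rx": 0, "ry": 0, "rz": 0},
  {"dx": 0, "dy": 4, "dz": 0, "rx": 0, "ry": 0, "rz": 0},
  {"dx": 0, "dy": 5, "dz": 0, "rx": 0, "ry": 0, "rz": 0},
  {"dx": 0, "dy": 6, "dz": 0, "rx": 0, "ry": 0, "rz": 0},
  {"dx": 0, "dy": 7, "dz": 0, "rx": 0, "ry": 0, "rz": 0},
  {"dx": 0, "dy": 8, "dz": 0, "rx": 0, "ry": 0, "rz": 0},
  {"dx": 0, "dy": 9, "dz": 0, "rx": 0, "ry": 0, "rz": 0},
  {"dx": 0, "dy": 10, "dz": 0, "rx": 0, "ry": 0, "rz": 0},
  {"dx": 0, "dy": 10.45, "dz": 0, "rx": 0, "ry": 0, "rz": 0},
  {"dx": 0, "dy": 10.45, "dz": 0, "rx": 0, "ry": 0, "rz": 0},
  {"dx": 0, "dy": 10.45, "dz": 0, "rx": 0, "ry": 0, "rz": 0},
  {"dx": 0, "dy": 10.45, "dz": 0, "rx": 0, "ry": 0, "rz": 0},
])

```text
time: 42.15
eef_pos: [602.4, 194.3, 88.7]
tcp_rot: [-0.009, 1.0, 0.0, 0.001]
ft_force: [1.1, 1.4, 5.1]
grip_width: 0.128
finger_force: 58.9
```

Emit:
arm_command([
  {"dx": 0, "dy": 0, "dz": 0, "rx": 0, "ry": 0, "rz": 0},
  {"dx": 0, "dy": 0, "dz": 0, "rx": 0, "ry": 0, "rz": 0},
  {"dx": 0, "dy": 0, "dz": 0, "rx": 0, "ry": 0, "rz": 0},
  {"dx": 0, "dy": 0, "dz": 0, "rx": 0, "ry": 0, "rz": 0},
  {"dx": 0, "dy": 0, "dz": -5, "rx": 0, "ry": 0, "rz": 0},
  {"dx": 0, "dy": 0, "dz": -10, "rx": 0, "ry": 0, "rz": 0},
  {"dx": 0, "dy": 0, "dz": -15, "rx": 0, "ry": 0, "rz": 0},
  {"dx": 5, "dy": 1, "dz": -16.6, "rx": 0, "ry": 0, "rz": 6},
  {"dx": 10, "dy": 2, "dz": -16.6, "rx": 0, "ry": 0, "rz": 12.6},
  {"dx": 15, "dy": 3, "dz": -16.6, "rx": 0, "ry": 0, "rz": 12.6},
  {"dx": 19, "dy": 3.9, "dz": -16.6, "rx": 0, "ry": 0, "rz": 12.6},
  {"dx": 19, "dy": 3.9, "dz": -16.6, "rx": 0, "ry": 0, "rz": 12.6},
  {"dx": 19, "dy": 3.9, "dz": -16.6, "rx": 0, "ry": 0, "rz": 12.6},
  {"dx": 19, "dy": 3.9, "dz": -16.6, "rx": 0, "ry": 0, "rz": 12.6},
], hand=0.8)

```text
time: 43.55
eef_pos: [412.0, 229.3, 253.9]
tcp_rot: [0.102, 0.995, 0.0, 0.0]
ft_force: [0.8, 0.2, 0.1]
grip_width: 0.798
finger_force: 0.0
```

```bash
cat > s.py <<'E'
from h import *
np.set_printoptions(suppress=True,precision=1)
print(pose()[:3,3], sensors.observe()["tcp_rot"])
T={}
for n in ("wrist","top","scene","wrist","top"):
    K,M,im=cam(n,n+"10"); T[n]=im
    for q,z in (("cover",58),("lever_ball",116),("clip_a",80)):
        print(n,q,[(np.round(x["centre"]),round(x["conf"],2),at_z(K,M,x["centre"],z)[:2]) for x in tip_of(n,q)[:2]])
    if n=="top": a=im[150:350,180:460]
cv2.imwrite("pics/b10.png",cv2.hconcat([cv2.resize(a,(420,300)),cv2.resize(T["wrist"],(380,300))])[:,:,::-1])
E
python3 s.py
```

```text
[412.  229.3 253.9] [0.1 1.  0.  0. ]
wrist cover [(array([395., 323.]), 0.8, array([601.5, 192.8]))]
wrist lever_ball [(array([234., 326.]), 0.81, array([409. , 233.5]))]
wrist clip_a []
top cover [(array([215., 238.]), 0.72, array([603.8, 193.1]))]
top lever_ball [(array([316., 208.]), 0.4, array([407.8, 233.2]))]
top clip_a [(array([219., 422.]), 0.79, array([ 582.5, -161.5])), (array([196., 420.]), 0.63, array([ 628.5, -159.9]))]
scene cover [(array([208., 282.]), 0.84, array([609. , 195.3]))]
scene lever_ball [(array([209., 179.]), 0.66, array([409.5, 231.3]))]
scene clip_a [(array([297., 392.]), 0.74, array([ 578.3, -152.2])), (array([287., 415.]), 0.57, array([ 624.1, -157. ]))]
wrist cover [(array([395., 322.]), 0.64, array([600.3, 192.2]))]
wrist lever_ball [(array([234., 325.]), 0.89, array([408.4, 232.7]))]
wrist clip_a []
top cover [(array([216., 236.]), 0.61, array([602.7, 197.4])), (array([221., 420.]), 0.23, array([ 584.2, -162.6]))]
top lever_ball [(array([313., 210.]), 0.43, array([413.4, 229.2]))]
top clip_a [(array([195., 416.]), 0.91, array([ 629.8, -152.9])), (array([222., 419.]), 0.86, array([ 578.3, -156.7]))]
```

View pics/b10.png

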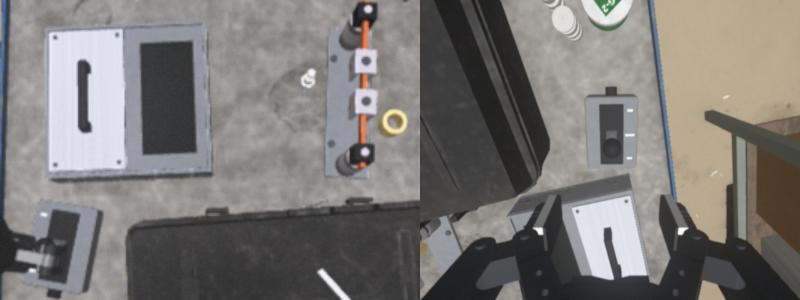

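The cover is closed, flush in the left half, both clips hang on the bar, and the lever is upright. Next I turn the jaws, close on the ball and swing the lever over.

Emit:
arm_command([
  {"dx": 0, "dy": 0, "dz": 0, "rx": 0, "ry": 0, "rz": 45},
  {"dx": 0, "dy": 0, "dz": 0, "rx": 0, "ry": 0, "rz": 45},
  {"dx": 0, "dy": 0, "dz": 0, "rx": 0, "ry": 0, "rz": 45},
  {"dx": 0, "dy": 0, "dz": 0, "rx": 0, "ry": 0, "rz": 45},
  {"dx": 0, "dy": 0, "dz": 0, "rx": 0, "ry": 0, "rz": 45},
  {"dx": 0, "dy": 0, "dz": 0, "rx": 0, "ry": 0, "rz": 90},
  {"dx": 0, "dy": 0, "dz": 0, "rx": 0, "ry": 0, "rz": 90},
  {"dx": 0, "dy": 0, "dz": 0, "rx": 0, "ry": 0, "rz": 90},
  {"dx": 0, "dy": 0, "dz": 0, "rx": 0, "ry": 0, "rz": 90},
  {"dx": 0, "dy": 0, "dz": 0, "rx": 0, "ry": 0, "rz": 90},
  {"dx": 0, "dy": 0, "dz": 0, "rx": 0, "ry": 0, "rz": 90},
  {"dx": 0, "dy": 0, "dz": 5, "rx": 0, "ry": 0, "rz": 90},
  {"dx": 0, "dy": 0, "dz": 10, "rx": 0, "ry": 0, "rz": 90},
  {"dx": 0, "dy": 0, "dz": 14, "rx": 0, "ry": 0, "rz": 90},
  {"dx": 0, "dy": 0, "dz": 14, "rx": 0, "ry": 0, "rz": 90},
  {"dx": 0, "dy": 0, "dz": 14, "rx": 0, "ry": 0, "rz": 90},
], hand=0.8)

```text
time: 46.15
eef_pos: [411.4, 229.2, 114.5]
tcp_rot: [0.775, 0.632, -0.0, 0.0]
ft_force: [0.6, -0.4, 0.2]
grip_width: 0.8
finger_force: 0.0
```

Emit:
arm_command([
  {"dx": 0, "dy": 0, "dz": 0, "rx": 0, "ry": 0, "rz": 0},
  {"dx": 0, "dy": 0, "dz": 0, "rx": 0, "ry": 0, "rz": 0},
  {"dx": 0, "dy": 0, "dz": 0, "rx": 0, "ry": 0, "rz": 0},
  {"dx": 0, "dy": 0, "dz": 0, "rx": 0, "ry": 0, "rz": 0},
  {"dx": 0, "dy": 0, "dz": 0, "rx": 0, "ry": 0, "rz": 0},
  {"dx": 0, "dy": 0, "dz": 0, "rx": 0, "ry": 0, "rz": 0},
  {"dx": 0, "dy": 0, "dz": 0, "rx": 0, "ry": 0, "rz": 0},
  {"dx": 0, "dy": 0, "dz": 0, "rx": 0, "ry": 0, "rz": 0},
  {"dx": 0, "dy": 0, "dz": 0, "rx": 0, "ry": 0, "rz": 0},
], hand=0)

```text
time: 47.05
eef_pos: [411.7, 230.0, 115.1]
tcp_rot: [0.775, 0.632, 0.001, -0.0]
ft_force: [-3.1, -1.4, 19.0]
grip_width: 0.245
finger_force: 57.8
```

```bash
python3 -c "
from h import *
T=pose();print(T.round(3))
move_to(T[:3,3]+np.array([.98*39,-.198*39,-11.5]))"
```

```text
[[ 2.01000e-01  9.80000e-01  2.00000e-03  4.11712e+02]
 [ 9.80000e-01 -2.01000e-01  2.00000e-03  2.30042e+02]
 [ 2.00000e-03  1.00000e-03 -1.00000e+00  1.15137e+02]
 [ 0.00000e+00  0.00000e+00  0.00000e+00  1.00000e+00]]
shift cm [0.01 3.9  1.15]
```

Emit:
arm_command([
  {"dx": 0, "dy": 0.7, "dz": 0.03, "rx": 0, "ry": 0, "rz": 0},
  {"dx": 0, "dy": 1.4, "dz": 0.14, "rx": 0, "ry": 0, "rz": 0},
  {"dx": 0, "dy": 2.1, "dz": 0.32, "rx": 0, "ry": 0, "rz": 0},
  {"dx": 0, "dy": 2.7, "dz": 0.54, "rx": 0, "ry": 0, "rz": 0},
  {"dx": 0, "dy": 3.3, "dz": 0.83, "rx": 0, "ry": 0, "rz": 0},
  {"dx": 0, "dy": 3.85, "dz": 1.15, "rx": 0, "ry": 0, "rz": 0},
  {"dx": 0, "dy": 3.85, "dz": 1.15, "rx": 0, "ry": 0, "rz": 0},
  {"dx": 0, "dy": 3.85, "dz": 1.15, "rx": 0, "ry": 0, "rz": 0},
  {"dx": 0, "dy": 3.85, "dz": 1.15, "rx": 0, "ry": 0, "rz": 0},
])

```text
time: 47.95
eef_pos: [446.6, 223.2, 103.4]
tcp_rot: [0.774, 0.633, -0.001, -0.002]
ft_force: [-18.9, 7.9, 33.6]
grip_width: 0.246
finger_force: 98.0
```

Emit:
arm_command([
  {"dx": 0, "dy": 0, "dz": 0, "rx": 0, "ry": 0, "rz": 0},
  {"dx": 0, "dy": 0, "dz": 0, "rx": 0, "ry": 0, "rz": 0},
  {"dx": 0, "dy": 0, "dz": 0, "rx": 0, "ry": 0, "rz": 0},
  {"dx": 0, "dy": 0, "dz": 0, "rx": 0, "ry": 0, "rz": 0},
  {"dx": 0, "dy": 0, "dz": 0, "rx": 0, "ry": 0, "rz": 0},
  {"dx": 0, "dy": 0, "dz": -5, "rx": 0, "ry": 0, "rz": 0},
  {"dx": 0, "dy": 0, "dz": -10, "rx": 0, "ry": 0, "rz": 0},
  {"dx": 0, "dy": -3.85, "dz": -15, "rx": 0, "ry": 0, "rz": -8},
  {"dx": 0, "dy": -3.85, "dz": -15, "rx": 0, "ry": 0, "rz": -45},
  {"dx": 0, "dy": -3.85, "dz": -15, "rx": 0, "ry": 0, "rz": -45},
  {"dx": 0, "dy": -3.85, "dz": -15, "rx": 0, "ry": 0, "rz": -45},
  {"dx": 0, "dy": -3.85, "dz": -15, "rx": 0, "ry": 0, "rz": -45},
  {"dx": 0, "dy": -3.85, "dz": -15, "rx": 0, "ry": 0, "rz": -90},
  {"dx": 0, "dy": -3.85, "dz": -15, "rx": 0, "ry": 0, "rz": -90},
  {"dx": 0, "dy": -3.85, "dz": -15, "rx": 0, "ry": 0, "rz": -90},
  {"dx": 0, "dy": -3.85, "dz": -15, "rx": 0, "ry": 0, "rz": -90},
  {"dx": 0, "dy": -3.85, "dz": -15, "rx": 0, "ry": 0, "rz": -90},
  {"dx": 0, "dy": -3.85, "dz": -15, "rx": 0, "ry": 0, "rz": -90},
  {"dx": 0, "dy": -3.85, "dz": -15, "rx": 0, "ry": 0, "rz": -90},
], hand=0.8)

```text
time: 49.85
eef_pos: [411.2, 229.3, 252.3]
tcp_rot: [0.101, 0.995, -0.0, -0.0]
ft_force: [-0.6, -0.4, 1.1]
grip_width: 0.796
finger_force: 0.0
```

```bash
sed -i 's/"lever_ball",116/"lever_ball",104/' s.py; python3 s.py
cat > t.py <<'E'
from h import *
K,M,im=cam("wrist")
for th in (.4,.48,.54,.6):
    p=np.array([411.2,231])+np.array([.98,-.198])*70*np.sin(th); print(th,np.round(proj(K,M,[*p,46+70*np.cos(th)]),1))
E
python3 t.py
```

```text
[411.2 229.3 252.3] [ 0.1  1.  -0.  -0. ]
wrist cover [(array([398., 323.]), 0.95, array([602.3, 192.7]))]
wrist lever_ball [(array([277., 325.]), 0.68, array([446.9, 224.9]))]
wrist clip_a []
top cover [(array([217., 239.]), 0.64, array([600.3, 190.3]))]
top lever_ball [(array([294., 215.]), 0.77, array([447.3, 224.1]))]
top clip_a [(array([198., 418.]), 0.67, array([ 624.8, -157.2])), (array([223., 420.]), 0.54, array([ 575.4, -157.7]))]
scene cover [(array([207., 280.]), 0.77, array([608.2, 201.3])), (array([355., 410.]), 0.28, array([ 531.5, -237.8]))]
scene lever_ball [(array([209., 202.]), 0.6, array([449.6, 223.8]))]
scene clip_a [(array([298., 394.]), 0.96, array([ 577.7, -155.4])), (array([285., 415.]), 0.83, array([ 626.1, -154. ]))]
wrist cover [(array([396., 323.]), 0.87, array([599.4, 193.1]))]
wrist lever_ball [(array([279., 325.]), 0.69, array([448.1, 225.4]))]
wrist clip_a []
top cover [(array([213., 236.]), 0.88, array([607.2, 197.8])), (array([292., 215.]), 0.47, array([453.8, 235.3]))]
top lever_ball [(array([294., 216.]), 0.51, array([447.3, 223. ]))]
top clip_a [(array([195., 418.]), 0.83, array([ 629.8, -156.5])), (array([222., 420.]), 0.66, array([ 577.5, -158.4]))]
0.4 [270.2 323.1]
0.48 [275.  323.1]
0.54 [278.2 323.1]
0.6 [281.1 323.1]
```

View pics/wrist10.png

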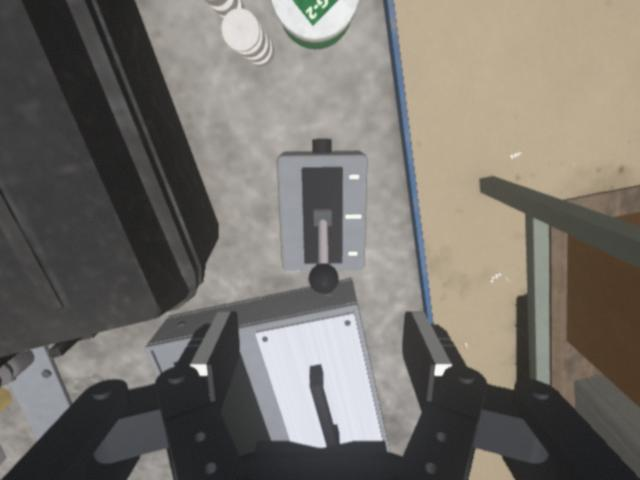

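The wrist view shows the lever leaning over with the ball at (323,278), about 0.54 rad, and the 19 N reaction suggests it reached the stop. For margin I'll nudge it with closed fingers from behind.

Emit:
arm_command([
  {"dx": 0, "dy": 0.1, "dz": 0, "rx": 0, "ry": 0, "rz": 0},
  {"dx": 0, "dy": 0.1, "dz": 0, "rx": 0, "ry": 0, "rz": 0},
  {"dx": 0, "dy": 0.1, "dz": 0, "rx": 0, "ry": 0, "rz": 0},
  {"dx": 0, "dy": 0.1, "dz": 0, "rx": 0, "ry": 0, "rz": 0},
  {"dx": 0, "dy": 0.1, "dz": 0, "rx": 0, "ry": 0, "rz": 0},
  {"dx": 0, "dy": 0.1, "dz": 0, "rx": 0, "ry": 0, "rz": 0},
  {"dx": 0, "dy": 0.1, "dz": 5, "rx": 0, "ry": 0, "rz": 0},
  {"dx": 0, "dy": 0.1, "dz": 10, "rx": 0, "ry": 0, "rz": 0},
  {"dx": 0, "dy": 0.1, "dz": 13.8, "rx": 0, "ry": 0, "rz": 0},
  {"dx": 0, "dy": 0.1, "dz": 13.8, "rx": 0, "ry": 0, "rz": 0},
  {"dx": -0.5, "dy": 0.1, "dz": 13.8, "rx": 0, "ry": 0, "rz": 0},
  {"dx": -1.0, "dy": 0.1, "dz": 13.8, "rx": 0, "ry": 0, "rz": 0},
  {"dx": -1.4, "dy": 0.1, "dz": 13.8, "rx": 0, "ry": 0, "rz": 0},
  {"dx": -1.7, "dy": 0.1, "dz": 13.8, "rx": 0, "ry": 0, "rz": 0},
  {"dx": -1.7, "dy": 0.1, "dz": 13.8, "rx": 0, "ry": 0, "rz": 0},
], hand=0)

```text
time: 52.4
eef_pos: [428.7, 227.1, 115.0]
tcp_rot: [0.101, 0.995, 0.0, 0.001]
ft_force: [0.3, 0.1, 0.3]
grip_width: 0.005
finger_force: 0.0
```

Emit:
arm_command([
  {"dx": -0.3, "dy": 0, "dz": 0, "rx": 0, "ry": 0, "rz": 0},
  {"dx": -0.5, "dy": 0, "dz": 0, "rx": 0, "ry": 0, "rz": 0},
  {"dx": -0.5, "dy": 0, "dz": 0, "rx": 0, "ry": 0, "rz": 0},
])

```text
time: 52.7
eef_pos: [431.2, 226.3, 114.2]
tcp_rot: [0.101, 0.995, -0.0, -0.002]
ft_force: [-13.4, 3.3, 8.8]
grip_width: 0.001
finger_force: 7.1
```

13 N against the ball means the lever is on its stop. Back off and up.

Emit:
arm_command([
  {"dx": 1.5, "dy": 0, "dz": 0, "rx": 0, "ry": 0, "rz": 0},
  {"dx": 2.5, "dy": 0, "dz": 0, "rx": 0, "ry": 0, "rz": 0},
  {"dx": 2.5, "dy": 0, "dz": -5, "rx": 0, "ry": 0, "rz": 0},
  {"dx": 2.5, "dy": 0, "dz": -10, "rx": 0, "ry": 0, "rz": 0},
  {"dx": 2.2, "dy": 0, "dz": -13.8, "rx": 0, "ry": 0, "rz": 0},
  {"dx": 2.2, "dy": 0, "dz": -13.8, "rx": 0, "ry": 0, "rz": 0},
  {"dx": 2.2, "dy": 0, "dz": -13.8, "rx": 0, "ry": 0, "rz": 0},
])

```text
time: 53.4
eef_pos: [411.1, 230.7, 252.9]
tcp_rot: [0.101, 0.995, 0.001, 0.001]
ft_force: [-1.0, -0.3, -0.6]
grip_width: 0.001
finger_force: 0.0
```

```bash
python3 s.py; python3 t.py
```

```text
[411.1 230.7 252.9] [0.1 1.  0.  0. ]
wrist cover [(array([395., 322.]), 0.96, array([599.2, 193.6]))]
wrist lever_ball [(array([281., 324.]), 0.94, array([450.3, 224.9]))]
wrist clip_a []
top cover [(array([215., 234.]), 0.92, array([604.4, 201.4])), (array([221., 418.]), 0.75, array([ 583.7, -158.3]))]
top lever_ball [(array([286., 218.]), 0.54, array([461. , 219.6]))]
top clip_a [(array([199., 416.]), 0.57, array([ 622.1, -153.8])), (array([204., 425.]), 0.16, array([ 611.6, -169.1]))]
scene cover [(array([210., 281.]), 0.84, array([603.2, 189.7]))]
scene lever_ball [(array([207., 202.]), 0.59, array([452.8, 230.1])), (array([300., 394.]), 0.54, array([ 554.7, -175.6]))]
scene clip_a [(array([296., 392.]), 0.61, array([ 580.1, -150.7])), (array([284., 416.]), 0.59, array([ 629.7, -154.1]))]
wrist cover [(array([395., 322.]), 0.82, array([598.2, 193.7])), (array([207., 318.]), 0.36, array([400.5, 229.7]))]
wrist lever_ball [(array([282., 325.]), 0.71, array([451.1, 225.3]))]
wrist clip_a []
top cover [(array([225., 265.]), 0.74, array([583.2, 140.2])), (array([215., 236.]), 0.56, array([603.5, 196. ]))]
top lever_ball [(array([292., 214.]), 0.63, array([451.6, 225. ]))]
top clip_a [(array([196., 416.]), 0.77, array([ 627.9, -153.7])), (array([223., 421.]), 0.67, array([ 574.9, -159.7]))]
0.4 [270.3 321.9]
0.48 [275.  321.9]
0.54 [278.2 321.9]
0.6 [281.1 321.9]
```

View pics/b10.png

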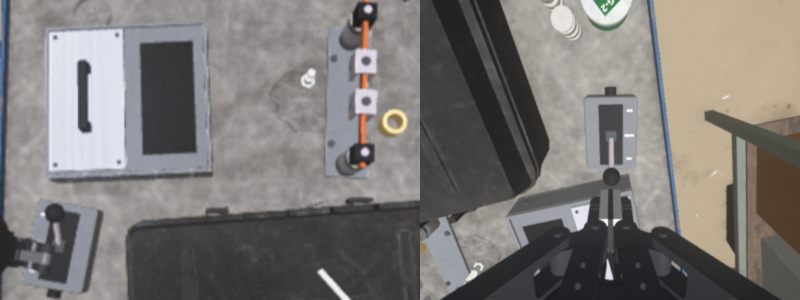

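The lever is at its stop (about 0.6 rad), the cover is closed, both clips hang on the bar, and nothing is touching the robot.

```bash
python3 -c "
from cell import sign_off
print(sign_off())"
```

```text
the job is handed in; nothing more can be done
None
```

The job is handed in, with no verdict returned: by the last pictures the lever is on the opposite feed's stop (about 0.6 rad), both clips found hang on the busbar and the cover is closed; the nut was never touched.

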